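# Service the laser alignment bench

## Task

Service the laser alignment bench: lay every loose battery cell in its back-up battery case, one flat in each nest, and only then shut both shell halves of the case right down so that their edges meet flush. Turn the two mirror screws so that the red spot comes to lie wholly inside the small black circle on the target plate (before or after the battery work). Leave the glue bottle, thread spool and marker where they are.

Things in the scene. Friction and masses are not known exactly. Their poses are not given: they have to be found in the camera images.
- cell_1: one of up to four identical loose battery cells (others may be absent), green and white, lying down, 15 mm thick, 50 mm long, 23 g. Origin at its middle, 7.5 mm above what it lies on; long axis y, z up. Does not roll; either end may point either way. The cells start on the front strip, before a blue bag sealer: front face a 44 mm high wall at x = 0.48, y -0.17 to 0.16; lever above it rising to z = 0.26 at its -y end
- cell_2: one of up to four identical loose battery cells (others may be absent), green and white, lying down, 15 mm thick, 50 mm long, 23 g. Origin at its middle, 7.5 mm above what it lies on; long axis y, z up. Does not roll; either end may point either way. The cells start on the front strip, before a blue bag sealer: front face a 44 mm high wall at x = 0.48, y -0.17 to 0.16; lever above it rising to z = 0.26 at its -y end
- cell_3: one of up to four identical loose battery cells (others may be absent), green and white, lying down, 15 mm thick, 50 mm long, 23 g. Origin at its middle, 7.5 mm above what it lies on; long axis y, z up. Does not roll; either end may point either way. The cells start on the front strip, before a blue bag sealer: front face a 44 mm high wall at x = 0.48, y -0.17 to 0.16; lever above it rising to z = 0.26 at its -y end
- cell_4: one of up to four identical loose battery cells (others may be absent), green and white, lying down, 15 mm thick, 50 mm long, 23 g. Origin at its middle, 7.5 mm above what it lies on; long axis y, z up. Does not roll; either end may point either way. The cells start on the front strip, before a blue bag sealer: front face a 44 mm high wall at x = 0.48, y -0.17 to 0.16; lever above it rising to z = 0.26 at its -y end
- battery_case: grey back-up battery case fixed to the bench, origin under its middle, z up; x is along the cells, y across. The tub is 132 mm (x) by 120 mm (y), floor top 5 mm and wall tops 16 mm above the bench, walls 4 mm thick. Four nests, two columns of two end to end. Over it close two shell halves hinged on its +y and -y wall tops (lines y = +60 and -60 mm, z = 16 mm)
- nest_1 (a point): floor level (z = 5 mm in the case) at the middle of a nest, at x = -30, y = 25 mm in the case frame, same axes as the case. A cell lies here along case x. The nest is 19 mm wide between rounded ribs 6 mm high beside the cell's ends only, 59 mm long between a low stop and the end wall; fingers find 27 mm of plain floor beside its middle (along x): 23 mm room to the outer wall, 35 mm to a cell in the other column
- nest_2 (a point): floor level (z = 5 mm in the case) at the middle of a nest, at x = -30, y = -25 mm in the case frame, same axes as the case. A cell lies here along case x. The nest is 19 mm wide between rounded ribs 6 mm high beside the cell's ends only, 59 mm long between a low stop and the end wall; fingers find 27 mm of plain floor beside its middle (along x): 23 mm room to the outer wall, 35 mm to a cell in the other column
- nest_3 (a point): floor level (z = 5 mm in the case) at the middle of a nest, at x = 30, y = 25 mm in the case frame, same axes as the case. A cell lies here along case x. The nest is 19 mm wide between rounded ribs 6 mm high beside the cell's ends only, 59 mm long between a low stop and the end wall; fingers find 27 mm of plain floor beside its middle (along x): 23 mm room to the outer wall, 35 mm to a cell in the other column
- nest_4 (a point): floor level (z = 5 mm in the case) at the middle of a nest, at x = 30, y = -25 mm in the case frame, same axes as the case. A cell lies here along case x. The nest is 19 mm wide between rounded ribs 6 mm high beside the cell's ends only, 59 mm long between a low stop and the end wall; fingers find 27 mm of plain floor beside its middle (along x): 23 mm room to the outer wall, 35 mm to a cell in the other column
- half_left (a joint): hinge of the shell half on the case's +y side: 0 = shut (flat and level), grows as it opens up and outward; starts at 1.95 to 2.1, leaning outward past upright. The half is 60 mm from hinge to free edge, 132 mm long; its outer face lies 12 mm outside the hinge line. Stiff hinge (0.045 N m), stays where left; pushing the outer face inward, then down, closes it
- half_left_edge (a point): middle of this half's free edge, on its outer face; with both halves shut the two edges meet along the case's middle line, 28 mm above the bench. A thin ear, 12 x 20 x 4 mm, sticks out of the case -x end of the half 36 mm from the hinge, for lifting it
- half_right (a joint): hinge of the shell half on the case's -y side: 0 = shut (flat and level), grows as it opens up and outward; starts at 1.95 to 2.1, leaning outward past upright. The half is 60 mm from hinge to free edge, 132 mm long; its outer face lies 12 mm outside the hinge line. Stiff hinge (0.045 N m), stays where left; pushing the outer face inward, then down, closes it
- half_right_edge (a point): middle of this half's free edge, on its outer face; with both halves shut the two edges meet along the case's middle line, 28 mm above the bench. A thin ear, 12 x 20 x 4 mm, sticks out of the case -x end of the half 36 mm from the hinge, for lifting it
- laser_bench: dark base plate 130 mm (x) by 226 mm (y), fixed, origin under its middle, z up. It carries a laser on a post at its far left, an aluminium mirror mount at its front (124 mm long along y, top 62 mm up) with two knurled screws upright on it 90 mm apart, and behind the mount a white target plate 96 mm wide, 108 mm high that faces -x and leans back 0.5 rad
- screw_left (a joint): turn of the +y mirror screw, positive anticlockwise seen from above, stops at +-6 rad, friction 0.04 N m, stays where left. Turning it positive moves the red spot 4.75 mm per rad along the target plate to +y of laser_bench; negative the opposite way
- screw_left_top (a point): centre of the top face of that screw's round knurled head: 26 mm diameter, 22 mm tall, upright axis, 88 mm above the bench, at x = -36, y = 45 mm in the laser_bench frame; does not rise as it turns
- screw_right (a joint): turn of the -y mirror screw, positive anticlockwise seen from above, stops at +-6 rad, friction 0.04 N m, stays where left. Turning it positive moves the red spot up the target plate by 4.75 mm per rad and to -y of laser_bench by 1.2 mm per rad; negative the opposite way
- screw_right_top (a point): centre of the top face of that screw's round knurled head: 26 mm diameter, 22 mm tall, upright axis, 88 mm above the bench, at x = -36, y = -45 mm in the laser_bench frame; does not rise as it turns
- spot (a point): centre of the red laser spot (6 mm across) on the target plate; axes: y along the plate to laser_bench +y, z up the leaning plate. It starts left of and below the mark
- mark (a point): centre of the black circle (16 mm inside diameter) printed on the target plate with four short cross lines round it; same axes as the spot
- glue_bottle: bystander: white glue bottle with red cap, 36 mm across, 96 mm tall, standing; origin under its middle
- thread_spool: bystander: thread spool, 40 mm across, 36 mm tall, standing; origin under its middle
- marker_blue: bystander: felt marker lying down, 18 mm thick, 126 mm long along its y axis; origin under its middle

How it is judged:
By the outcome, as a careful person would: the job done as asked, in the order asked, and still so for the second after the job is handed in, with the robot touching nothing.
Of cell_1, cell_2, cell_3, cell_4 only 2 to 4 are there at a start; the rules pass over those that are not, and their reading is None.
At some moment in a run one of cell_1, cell_2, cell_3, cell_4 may be knocked a few centimetres aside while the robot is not near it.
Once in a run the grip may slacken for a moment while it holds something.
It also fails if it takes over 210 s, if anything falls off the work surface, if the arm or the gripper's body presses on something with over 40 N, if the wrist force passes 120 N, or if a joint passes its speed limit or range.

## Robot

A 6-joint arm with a two-finger parallel gripper is mounted at the origin on a cart in front of the work surface, level with it; the furniture and walls round the work are solid. World frame = base frame: x ahead of the robot, y to its left, z up, the work surface at z = 0. Lengths are in m, angles in rad, forces in N, time in s.
With the tool pointing down it reaches from about 0.375 to 0.9 m from the base axis. Payload 3.1 kg.
Tool frame: the origin (TCP) lies between the finger pads; the fingertips stand 17 mm ahead of it and the grasp point (between the pads) lies 2 mm behind it (robot.nose_length is the distance from the TCP to the fingertips, in m); z points along the fingers, y is the line along which they close (so a half turn about z gives the same grasp; the last joint's range is limited). The gripper opens to 87 mm and grips with 3 to 60 N. Pads are 19 mm wide; open, the fingers measure 117 mm over their backs; the gripper's body (75 mm by 190 mm) begins 51 mm behind the grasp point.
Start: joints at [-1.3, 0.527, 1.433, -0, 1.181, -0.178], TCP at [0.271, -0.563, 0.24] pointing down, gripper open.
Joint ranges: [-3.08, 3.08], [-0.75, 2.2], [0.22, 2.44], [-1.43, 4.57], [0, 2.65], [-2.85, 2.85]. Speed limits (rad/s): [2.79, 2.79, 3.14, 3.14, 3.14, 3.14].

## Interface

Orientations are given as a unit quaternion [x, y, z, w].
In Python, from rig import robot, cams gives the robot as it stands.
- The arm moves only by the shell command python3 -m pendant 'ROWS' [FORCE]. ROWS is JSON, a list of rows, each an object with "jaw": the opening, from 0 (shut) to 1 (fully open); "linear": the shift along the tool's x, y, z in cm, a list of three; "twist": the turn about the tool's z in degrees. A call has 1 to 12 rows; each row shifts and turns the commanded pose from where the row before left it, along the tool's axes as they then stand; what a row does not reach is not made up. A row lasts 1/12 s, in which the tool goes at most 41.7 mm and 7.16 degrees, less where a joint would pass 70% of its speed; a pose out of reach is approached as far as the arm can. A call is refused whole if a number of a shift passes 4.17 or a number of a turn 7.16, either way. A call with a gripper value outside its range is refused whole. The fingers move at their own pace and stop on an object; FORCE is the grip in N (left out, the last holds). Time passes only in rows, so rows that do not move let the fingers close. It gives the time, the measured TCP pose, the force, the opening and the grip force at its end, in the units of the state.
- robot.get_obs(): the state, without advancing time (a new reading comes with each control period).
- cams.camera(name): name is "scene" or "top" or "wrist"; returns a dict with "color" (480x640x3 uint8, blue, green, red), "depth" (480x640 float32, m along the optical axis (not along the pixel's ray), 0 where there is no reading), "fov_y" (degrees; the focal length in pixels is half the picture's height over the tangent of half this angle, whatever the lens; pixels are square), "cx", "cy" (the principal point, pixels), "k1" (the pictures are not rectified: a ray, as slopes to the right and down, at radius r is drawn at 1 + k1 r^2 times it, then the intrinsics apply), "view" (4x4, takes a point from world to camera coordinates). Camera axes: x right, y down, z forward; pixel columns grow to the right and rows downward; lengths in m; the calibration is good to about 2 mm. A picture is of the moment at which its call begins.
- robot.hand_in(): hands the job in; it is judged then, once.
The state is a dict: "time": time; "q": joint angles; "joint_velocities": joint speeds; "joint_torque": joint torques, N m; "position": TCP position; "tool_rot": TCP orientation; "ft_force": force on the tool from outside, world axes, zero at the start; "moment": the same for the moment, N m; "grip_width": finger opening in m; "grip_force": force on a finger pad.
Only numpy, scipy, OpenCV 4.12 (cv2) and the standard library are available. Lean on these libraries where they do the work, as an engineer would, in place of code of your own. Each camera call takes 0.05 s, during which the arm holds its last target. There are 200 camera calls.

## Working session

There is one attempt and no reset: what is moved stays moved. The work goes in short steps, Python scripts to look and compute and a shell command to move; the robot and the scene stay as the last step left them, time stands still between calls to the robot, and variables do not carry over. Pictures are saved under pics/ and viewed, at most 14 in all, crops included, and the job is handed in when it is done.

```bash
ls; mkdir -p pics; cat > h.py <<'E'
import numpy as np, cv2
from rig import robot, cams
from scipy.spatial.transform import Rotation as R
def cam(n, save=None):
    c=cams.camera(n)
    if save: cv2.imwrite('pics/'+save+'.png',c['color'])
    return c
def K(c):
    f=240/np.tan(np.radians(c['fov_y'])/2)
    return np.array([[f,0,c['cx']],[0,f,c['cy']],[0,0,1]]), np.array([c['k1'],0,0,0,0.])
def ray(c,uv):
    k,d=K(c); p=cv2.undistortPoints(np.array(uv,float).reshape(-1,1,2),k,d).reshape(-1,2)
    V=np.array(c['view']); r=np.c_[p,np.ones(len(p))]@V[:3,:3]
    return -V[:3,:3].T@V[:3,3], r
def onz(c,uv,z):
    o,r=ray(c,uv); return o+r*((z-o[2])/r[:,2])[:,None]
def bydepth(c,uv):
    o,r=ray(c,uv); return np.array([o+ri*c['depth'][int(round(v)),int(round(u))] for ri,(u,v) in zip(r,uv)])
def proj(c,P):
    k,d=K(c); V=np.array(c['view']); return cv2.projectPoints(np.array(P,float).reshape(-1,3),cv2.Rodrigues(V[:3,:3])[0],V[:3,3],k,d)[0].reshape(-1,2)
def state():
    o=robot.get_obs(); e=R.from_quat(o['tool_rot']).as_matrix()
    print('t',round(o['time'],2),'pos',np.round(o['position'],4),'toolx',np.round(e[:,0],3),'z',np.round(e[:,2],3),'w',round(o['grip_width'],4),'q6',np.round(o['q'],2),'f',np.round(o['ft_force'],1))
    return o
def totool(dw):
    e=R.from_quat(robot.get_obs()['tool_rot']).as_matrix(); return np.round(e.T@np.array(dw)*100,2)
E
python3 - <<'E'
from h import *
state()
for n in('scene','top'):
    c=cam(n,n+'0'); print(n,c['fov_y'],c['cx'],c['cy'],c['k1'],np.round(c['view'],3).tolist())
E
```

```text
pics
t 0.0 pos [ 0.271  -0.5624  0.2386] toolx [0.901 0.434 0.   ] z [-0.001  0.002 -1.   ] w 0.0872 q6 [-1.3   0.53  1.43  0.    1.18 -0.18] f [ 0.1 -0.2 -0.2]
scene 46.34590196490781 329.9458841410181 236.5761243700312 -0.07169991236767981 [[-0.885, -0.465, 0.002, 0.575], [-0.336, 0.637, -0.694, 0.15], [0.321, -0.615, -0.72, 1.182], [0.0, 0.0, 0.0, 1.0]]
top 43.773654383498766 318.0777206553889 244.23754684190098 -0.15675445526312573 [[-0.019, -1.0, 0.021, 0.147], [-0.989, 0.016, -0.144, 0.541], [0.144, -0.023, -0.989, 1.181], [0.0, 0.0, 0.0, 1.0]]
```

View pics/top0.png

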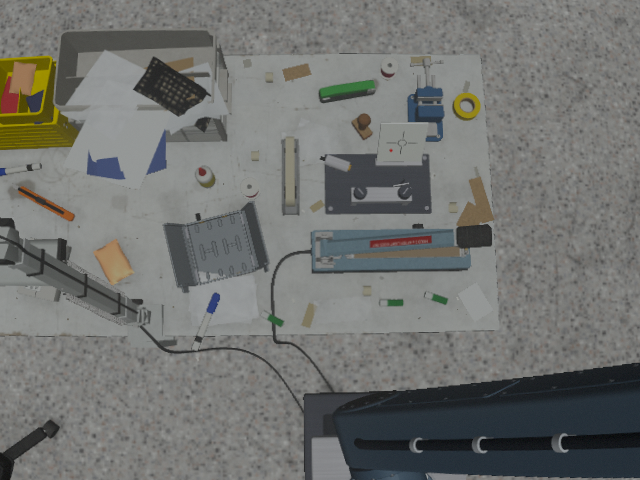

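View pics/scene0.png

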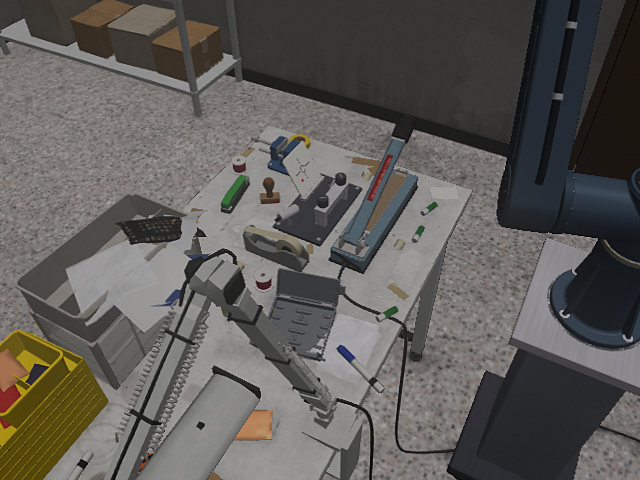

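The top view shows three cells at about (273,319), (391,302) and (436,298). The case is at (215,245), the laser bench at (378,185), the mark at (402,143) and the red spot at (391,150). The scene view shows the lever and the lamp clear of the front strip.

```bash
cat > m1.py <<'E'
from h import *
c=cam('top'); im=c['color']; hsv=cv2.cvtColor(im,cv2.COLOR_BGR2HSV)
g=cv2.inRange(hsv,(45,90,40),(80,255,255)); 
n,l,st,ce=cv2.connectedComponentsWithStats(g)
for i in range(1,n):
    if st[i,4]>15:
        p=np.argwhere(l==i)[:,::-1].astype(float); w=onz(c,p,0.0075); m=w.mean(0)
        u,s,vt=np.linalg.svd(w[:,:2]-m[:2],full_matrices=False); pr=(w[:,:2]-m[:2])@vt[0]
        print(np.round(ce[i]),st[i,4],np.round(m,4),'axis',np.round(vt[0],3),'len',np.ptp(pr))
r=cv2.inRange(hsv,(0,150,120),(6,255,255))|cv2.inRange(hsv,(174,150,120),(180,255,255))
n,l,st,ce=cv2.connectedComponentsWithStats(r)
for i in range(1,n):
    if st[i,4]>5: print('red',np.round(ce[i],1),st[i,4],np.round(bydepth(c,[ce[i]]),3))
a=cv2.resize(im[190:300,150:285],None,fx=4.4,fy=4.4,interpolation=cv2.INTER_CUBIC)
cv2.imwrite('pics/casetop.png',a)
b=cv2.resize(im[115:220,315:440],None,fx=5,fy=5,interpolation=cv2.INTER_CUBIC); cv2.imwrite('pics/benchtop.png',b)
cc=cv2.resize(im[282:332,255:455],None,fx=4,fy=4,interpolation=cv2.INTER_CUBIC); cv2.imwrite('pics/cells.png',cc)
E
python3 m1.py
```

```text
[346.  88.] 506 [0.8935 0.0685 0.0075] axis [ 0.174 -0.985] len 0.12148709962540155
[439. 299.] 81 [ 0.4281 -0.1137  0.0075] axis [-0.354 -0.935] len 0.030653388405647585
[395. 302.] 86 [ 0.4231 -0.0196  0.0075] axis [ 0.023 -1.   ] len 0.0298476289859253
[275. 320.] 83 [0.3916 0.2287 0.0075] axis [0.48  0.877] len 0.02954779562393423
red [ 8.8 99.7] 377 [[0.84  0.769 0.129]]
```

View pics/casetop.png

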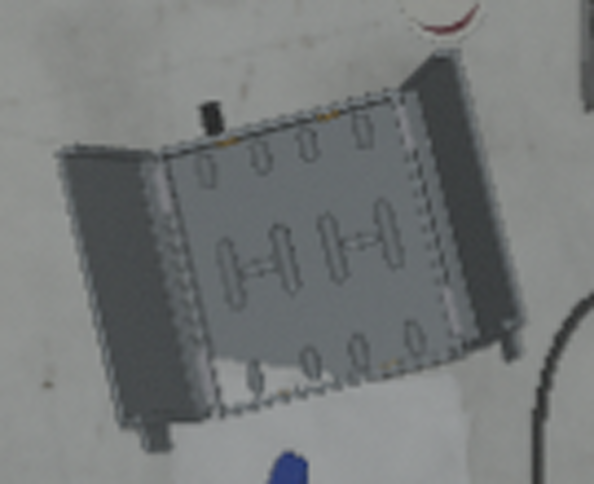

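View pics/benchtop.png

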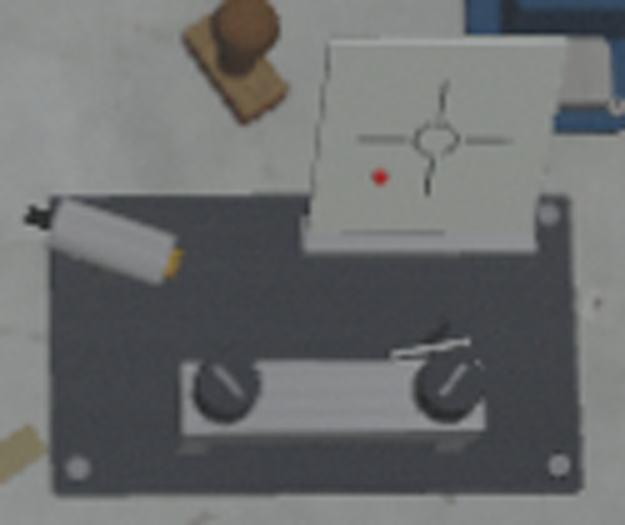

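The case crop shows four nests. The rib rows average (285,151) at the top and (336,357) at the bottom, and the stops are at (260,267) and (360,240). The bench crop shows screw heads at (227,390) and (448,390), the red spot at (380,177) and the mark centre at (437,140).

```bash
cat > m2.py <<'E'
from h import *
c=cam('top')
A=lambda p:[150+p[0]/4.4-.4,190+p[1]/4.4-.4]; B=lambda p:[315+p[0]/5-.4,115+p[1]/5-.4]
z=.010
t,b=onz(c,[A((285,151.5)),A((336,357.5))],z); L,Rr=onz(c,[A((260,267)),A((360,240))],z)
ax=t-b; print('case centre',np.round((t+b)/2,4),np.round((L+Rr)/2,4),'yaw',np.degrees(np.arctan2(ax[1],ax[0])),'len',np.linalg.norm(ax),'yaw2',np.degrees(np.arctan2(*(-(L-Rr))[:2]*np.array([1,-1]))) , np.linalg.norm(L-Rr))
s=onz(c,[B((227,390)),B((448,390))],.088); print('screws',np.round(s,4),np.linalg.norm(s[0]-s[1]))
d=s[0]-s[1]; yaw=np.arctan2(-d[0],d[1]); print('bench yaw',np.degrees(yaw))
ey=np.array([-np.sin(yaw),np.cos(yaw),0]); ex=np.array([np.cos(yaw),np.sin(yaw),0]); up=np.cos(.5)*np.array([0,0,1])+np.sin(.5)*ex
n=np.cross(ey,up)
pts=[B((380,177)),B((437,140)),B((330,40)),B((565,40)),B((312,225)),B((537,235))]
P0=bydepth(c,[pts[1]])[0]; o,r=ray(c,pts); Q=o+r*((P0-o)@n/(r@n))[:,None]
for q in Q: print(np.round([(q-Q[1])@ey*1e3,(q-Q[1])@up*1e3],1),np.round(q,3))
E
python3 m2.py
```

```text
case centre [0.544  0.3417 0.01  ] [0.5442 0.3419 0.01  ] yaw 14.022709104545305 len 0.10209945016025668 yaw2 14.343720291685623 0.04914401331166184
screws [[ 0.6382  0.0538  0.088 ]
 [ 0.6372 -0.0347  0.088 ]] 0.08850823597299168
bench yaw -0.6395922873061594
[ 21.3 -21.3] [ 0.737 -0.016  0.052]
[0. 0.] [ 0.747 -0.038  0.071]
[49.4 54. ] [0.773 0.011 0.118]
[-44.8  55.1] [ 0.773 -0.083  0.119]
[ 47.2 -49.5] [0.723 0.01  0.027]
[-49.8 -54.9] [ 0.72  -0.087  0.023]
```

View pics/cells.png

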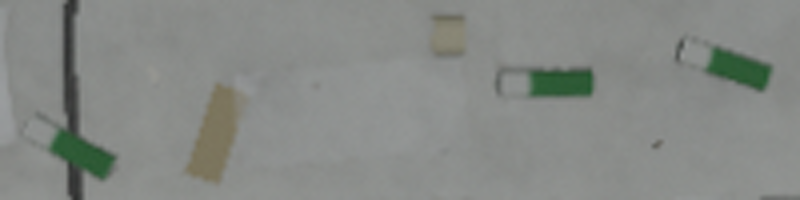

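The cells crop shows three cells with their white ends towards +y, centred at about (69,146), (545,82) and (724,63). Next I'll check the heights around the sealer lever, laser and mirror.

```bash
cat > m3.py <<'E'
from h import *
c=cam('top'); k,d=K(c)
u,v=np.meshgrid(np.arange(300,500,1),np.arange(120,290,1)); uv=np.c_[u.ravel(),v.ravel()]
P=bydepth(c,uv.astype(float)); ok=c['depth'][uv[:,1],uv[:,0]]>0; P=P[ok]
def grid(xs,ys):
    print('x\\y',*['%5.0f'%(y*1e3) for y in ys])
    for x in xs: 
        row=[]
        for y in ys:
            m=(abs(P[:,0]-x)<.006)&(abs(P[:,1]-y)<.0075); row.append('%5.0f'%(P[m,2].max()*1e3) if m.any() else '    -')
        print('%4.0f'%(x*1e3),*row)
grid(np.arange(.8,.46,-.012),np.arange(.17,-.26,-.015))
px=proj(c,[[.4231,-.0196,.0075]]); print(px)
E
python3 m3.py
```

```text
x\y   170   155   140   125   110    95    80    65    50    35    20     5   -10   -25   -40   -55   -70   -85  -100  -115  -130  -145  -160  -175  -190  -205  -220  -235  -250
 800    10     8     9    10     9     9     7     6    72    75    66     5     -     -     -     -    49    53    51    53    54    13    11     9     7     7     6     7     -
 788    10    13    10     8    12     9     8     8    71    76    55     7     -     -     -     -     -     -    52    50    19    11     8     6     6     7     7     7     -
 776     9    10     9    10     9     8     7     7     6    23    21   117   118   118   120   122   124   118    52    49    19     6     5     5     5     7     6     7     -
 764     8    10    10    10     9     8     7     7     7     5     7   121   115   115   120   115   114   113    11    12     8     7     6    10    10     7     7     8    -4
 752     9    10     9     9     9     8     9     8     7     7     8    94    96   100    93    93    95    95     7     5     5     6     8     5     7     8     7     7     -
 740     9     9     7    1
[... 3598 characters left out ...]
1    50    50    53    48    48    49    50    51    49    48    51    49    51    51    52    51    47     8     6     6     5    -2
 488     5    46    48    49    49    48    46    47    48    51    50    48    47    48    47    49    48    49    48    50    50    50    48    45     8     7    10     7    -3
 476     8     8     7     7     7     5     6     6     5     6     9     7     6     5     7     7     7     6     6     7     6     7     8     8     7     6     7     6     -
 464     8     6     5     6     8     7     7     7     6     6     6     7     8     5     7     5     6     6     6     8     6     8     8     7     7     8     7     6    -1
[[394.72843375 302.39484362]]
```

```bash
python3 -m pendant '[{"jaw":0.5,"linear":[2.28,-2.25,0],"twist":0},{"jaw":0.5,"linear":[2.28,-2.25,0],"twist":0},{"jaw":0.5,"linear":[2.28,-2.25,0],"twist":0},{"jaw":0.5,"linear":[2.28,-2.25,0],"twist":0},{"jaw":0.5,"linear":[2.28,-2.25,0],"twist":0},{"jaw":0.5,"linear":[2.28,-2.25,0],"twist":0},{"jaw":0.5,"linear":[2.28,-2.25,0],"twist":0},{"jaw":0.5,"linear":[2.28,-2.25,0],"twist":0},{"jaw":0.5,"linear":[2.28,-2.25,0],"twist":0},{"jaw":0.5,"linear":[2.28,-2.25,0],"twist":0},{"jaw":0.5,"linear":[2.28,-2.25,0],"twist":0},{"jaw":0.5,"linear":[2.28,-2.25,0],"twist":0}]' 20 | tail -c 600
python3 -m pendant '[{"jaw":0.5,"linear":[1.55,-3.29,0],"twist":0},{"jaw":0.5,"linear":[1.55,-3.29,0],"twist":0},{"jaw":0.5,"linear":[1.55,-3.29,0],"twist":0},{"jaw":0.5,"linear":[1.55,-3.29,0],"twist":0},{"jaw":0.5,"linear":[1.55,-3.29,0],"twist":0},{"jaw":0.5,"linear":[1.55,-3.29,0],"twist":0},{"jaw":0.5,"linear":[1.55,-3.29,0],"twist":0},{"jaw":0.5,"linear":[1.55,-3.29,0],"twist":0},{"jaw":0.5,"linear":[1.55,-3.29,0],"twist":0},{"jaw":0.5,"linear":[1.55,-3.29,0],"twist":0},{"jaw":0.5,"linear":[1.55,-3.29,0],"twist":0},{"jaw":0.5,"linear":[1.55,-3.29,0],"twist":0}]' | tail -c 600
python3 -m pendant '[{"jaw":0.5,"linear":[0,0,2],"twist":-7.12},{"jaw":0.5,"linear":[0,0,2],"twist":-7.12},{"jaw":0.5,"linear":[0,0,2],"twist":-7.12},{"jaw":0.5,"linear":[0,0,2],"twist":-7.12},{"jaw":0.5,"linear":[0,0,2],"twist":-7.12},{"jaw":0.5,"linear":[0,0,0],"twist":0},{"jaw":0.5,"linear":[0,0,0],"twist":0}]' | tail -c 600
python3 - <<'E'
from h import *
state(); cam('wrist','w1')
E
```

```text
time: 1.25
position: [0.4008, -0.1996, 0.2397]
tool_rot: [0.975, 0.222, 0.0, 0.0]
ft_force: [-0.0, 0.3, 1.0]
grip_width: 0.0438
grip_force: 0.0
time: 2.25
position: [0.3964, 0.2372, 0.2397]
tool_rot: [0.975, 0.223, 0.0, 0.0]
ft_force: [1.8, -0.2, 0.2]
grip_width: 0.0431
grip_force: 0.0
time: 2.83
position: [0.3963, 0.2352, 0.139]
tool_rot: [0.861, 0.509, -0.001, -0.0]
ft_force: [0.5, -0.4, -0.0]
grip_width: 0.0434
grip_force: 0.0
t 2.83 pos [0.3963 0.2352 0.139 ] toolx [ 0.483  0.876 -0.002] z [-0.002 -0.001 -1.   ] w 0.0434 q6 [0.29 0.48 1.93 0.   0.73 0.8 ] f [ 0.5 -0.4 -0. ]
```

View pics/w1.png

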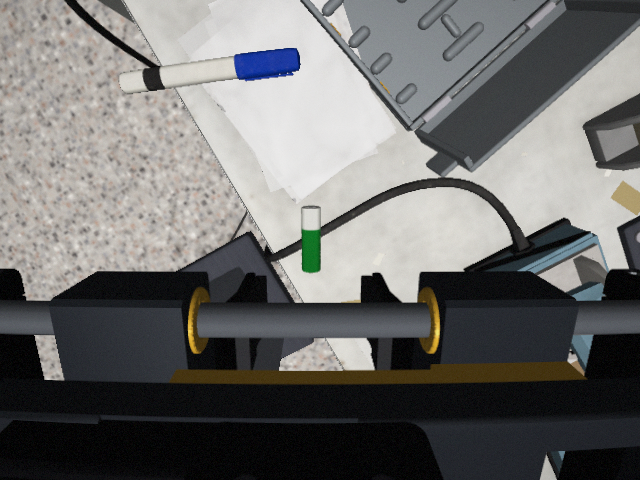

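The wrist view shows cell A upright in the image, from (311,206) to (311,272), with its white end up.

```bash
cat > loc.py <<'E'
from h import *
import sys
def cells(n='wrist',z=.0075,off=.009):
    c=cam(n); hsv=cv2.cvtColor(c['color'],cv2.COLOR_BGR2HSV); g=cv2.inRange(hsv,(45,90,40),(80,255,255)); out=[]
    nn,l,st,ce=cv2.connectedComponentsWithStats(g)
    for i in range(1,nn):
        if st[i,4]<40 or (n=='top' and st[i,4]>300): continue
        p=np.argwhere(l==i)[:,::-1].astype(float); w=onz(c,p,z); m=w.mean(0)
        u,s,vt=np.linalg.svd(w[:,:2]-m[:2],full_matrices=False); a=vt[0]
        br=[]
        for sg in(1,-1):
            q=proj(c,[[*(m[:2]+sg*a*.024),z]])[0]; u_,v_=np.round(q).astype(int)
            br.append(c['color'][max(v_-1,0):v_+2,max(u_-1,0):u_+2].mean() if 0<=u_<640 and 0<=v_<480 else -1)
        if br[1]>br[0]: a=-a
        cen=m[:2]+a*off
        out.append((cen,a)); print(n,np.round(ce[i]),st[i,4],'centre',np.round(cen,4),'whiteaxis',np.round(a,3),'deg',round(np.degrees(np.arctan2(a[1],a[0])),1),'len',round(np.ptp((w[:,:2]-m[:2])@a),4),np.round(br))
    return out
if __name__=='__main__':
    o=state(); 
    for cen,a in cells(sys.argv[1] if len(sys.argv)>1 else 'wrist'):
        d=cen-o['position'][:2]; print('tool move cm',totool([*d,0]))
E
python3 loc.py; python3 loc.py top
```

```text
t 2.88 pos [0.3971 0.2354 0.1399] toolx [0.483 0.876 0.   ] z [-0.  0. -1.] w 0.0436 q6 [0.29 0.48 1.93 0.   0.73 0.8 ] f [ 0.2 -0.7  0.5]
wrist [310. 251.] 756 centre [0.384  0.2176] whiteaxis [-0.491 -0.871] deg -119.4 len 0.0338 [217. 219.]
tool move cm [-2.18 -0.29 -0.  ]
t 2.93 pos [0.3976 0.2355 0.1404] toolx [0.482 0.876 0.001] z [ 0.002  0.001 -1.   ] w 0.0437 q6 [0.29 0.48 1.93 0.   0.73 0.8 ] f [ 0.9 -0.3  1.1]
top [439. 299.] 79 centre [ 0.4312 -0.1056] whiteaxis [0.354 0.935] deg 69.2 len 0.03 [148. 139.]
top [395. 302.] 87 centre [ 0.4229 -0.0108] whiteaxis [-0.013  1.   ] deg 90.7 len 0.0297 [143. 148.]
tool move cm [-2.827e+01  1.938e+01 -2.000e-02]
tool move cm [-2.036e+01  1.408e+01 -1.000e-02]
```

```bash
sed -i 's/if br\[1\]>br\[0\]: a=-a/if a[1]<0: a=-a/' loc.py; python3 - <<'E'
from h import *
c=cam('wrist'); e=onz(c,[(311,206),(311,272.5)],.0075); print(e, np.linalg.norm(e[0]-e[1])); m=e.mean(0); o=state(); print(m,totool([*(m-o['position'])[:2],0]))
E
python3 loc.py
```

```text
[[0.40732681 0.25590295 0.0075    ]
 [0.38193576 0.20975724 0.0075    ]] 0.05267002743749086
t 3.03 pos [0.3978 0.2356 0.1408] toolx [0.481 0.876 0.002] z [ 0.003  0.001 -1.   ] w 0.0435 q6 [0.29 0.48 1.93 0.   0.73 0.79] f [-0.1 -0.4  0.3]
[0.39463128 0.23283009 0.0075    ] [-0.39 -0.15 -0.  ]
t 3.03 pos [0.3978 0.2356 0.1408] toolx [0.481 0.876 0.002] z [ 0.003  0.001 -1.   ] w 0.0435 q6 [0.29 0.48 1.93 0.   0.73 0.79] f [-0.1 -0.4  0.3]
wrist [309. 252.] 748 centre [0.3928 0.2332] whiteaxis [0.49  0.872] deg 60.7 len 0.0339 [219. 216.]
tool move cm [-0.45 -0.33 -0.  ]
```

```bash
python3 -m pendant '[{"jaw":0.5,"linear":[-0.4,-0.25,3],"twist":0},{"jaw":0.5,"linear":[0,0,3],"twist":0},{"jaw":0.5,"linear":[0,0,3],"twist":0},{"jaw":0.5,"linear":[0,0,2],"twist":0},{"jaw":0.5,"linear":[0,0,1],"twist":0},{"jaw":0.5,"linear":[0,0,0],"twist":0},{"jaw":0.5,"linear":[0,0,0],"twist":0},{"jaw":0.1,"linear":[0,0,0],"twist":0},{"jaw":0.1,"linear":[0,0,0],"twist":0},{"jaw":0.1,"linear":[0,0,0],"twist":0},{"jaw":0.1,"linear":[0,0,0],"twist":0},{"jaw":0.1,"linear":[0,0,0],"twist":0}]' 20; python3 -m pendant '[{"jaw":0.05,"linear":[0,0,0],"twist":0},{"jaw":0.05,"linear":[0,0,0],"twist":0},{"jaw":0.05,"linear":[0,0,0],"twist":0}]' 20
```

```text
time: 4.08
position: [0.393, 0.2331, 0.02]
tool_rot: [0.86, 0.51, 0.001, 0.0]
ft_force: [0.2, 0.6, 0.0]
grip_width: 0.018
grip_force: 0.0
time: 4.33
position: [0.3929, 0.2331, 0.0199]
tool_rot: [0.86, 0.51, 0.0, 0.0]
ft_force: [0.2, -0.2, 5.8]
grip_width: 0.0144
grip_force: 20.0
```

```bash
python3 -m pendant '[{"jaw":0.05,"linear":[0,0,-3],"twist":0},{"jaw":0.05,"linear":[0,0,-4],"twist":0},{"jaw":0.05,"linear":[2.1,0.6,-2],"twist":0},{"jaw":0.05,"linear":[2.1,0.6,-2],"twist":0},{"jaw":0.05,"linear":[2.1,0.6,-2],"twist":0},{"jaw":0.05,"linear":[2.1,0.6,-2],"twist":0},{"jaw":0.05,"linear":[2.1,0.6,-2],"twist":0},{"jaw":0.05,"linear":[2.1,0.6,-1],"twist":0}]'; python3 -m pendant '[{"jaw":0.05,"linear":[0,0,0],"twist":6.74},{"jaw":0.05,"linear":[0,0,0],"twist":6.74},{"jaw":0.05,"linear":[0,0,0],"twist":6.74},{"jaw":0.05,"linear":[0,0,0],"twist":6.74},{"jaw":0.05,"linear":[0,0,0],"twist":6.74},{"jaw":0.05,"linear":[0,0,0],"twist":6.74},{"jaw":0.05,"linear":[0,0,0],"twist":6.74},{"jaw":0.05,"linear":[0,0,0],"twist":0},{"jaw":0.05,"linear":[0,0,0],"twist":0}]'
python3 - <<'E'
from h import *
state(); cam('wrist','w2')
E
```

```text
time: 5.0
position: [0.4861, 0.3274, 0.202]
tool_rot: [0.86, 0.51, 0.002, 0.0]
ft_force: [0.7, 0.0, -0.7]
grip_width: 0.0146
grip_force: 20.0
time: 5.75
position: [0.4844, 0.3261, 0.1991]
tool_rot: [0.992, 0.125, -0.001, 0.0]
ft_force: [-1.4, 0.4, -0.4]
grip_width: 0.0145
grip_force: 20.0
t 5.75 pos [0.4844 0.3261 0.1991] toolx [ 0.969  0.247 -0.001] z [-0.001 -0.    -1.   ] w 0.0145 q6 [ 0.4   0.52  1.58 -0.    1.04  1.72] f [-1.4  0.4 -0.4]
```

View pics/w2.png

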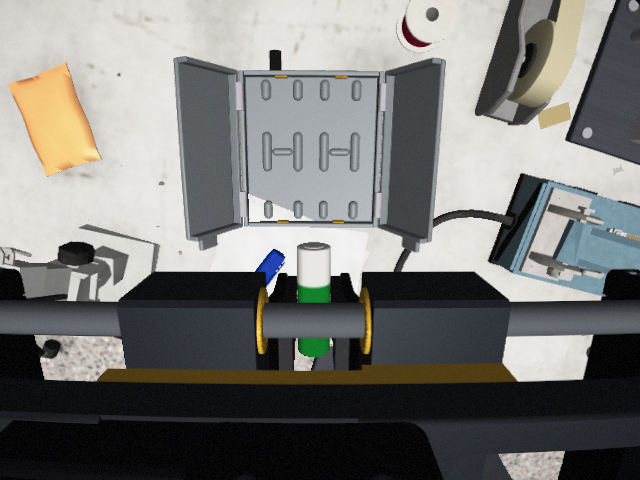

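The wrist view shows the held cell and the open, empty case. The top ribs lie near v=90 (u 266 to 357), the bottom ribs near v=209 (u 268 to 354), and the stops are at (283,152) and (340,152).

```bash
cat > case.py <<'E'
from h import *
state(); c=cam('wrist')
z=.009
T=onz(c,[(266,90),(298,90),(325,90),(357,90)],z).mean(0);Bt=onz(c,[(268,209),(298,209),(324,209),(354,209)],z).mean(0)
s=onz(c,[(283,152),(340,152)],.007); a=T-Bt; y=s[0]-s[1]
print((T+Bt)/2,s.mean(0),np.linalg.norm(a),np.linalg.norm(y),np.degrees(np.arctan2(a[1],a[0])),np.degrees(np.arctan2(-y[0],y[1])))
C=((T+Bt)/2+s.mean(0))/2; th=np.radians(14.1)
for i,(x,yy) in enumerate([(-.03,.025),(-.03,-.025),(.03,.025),(.03,-.025)]): print(i+1,np.round(C[:2]+[x*np.cos(th)-yy*np.sin(th),x*np.sin(th)+yy*np.cos(th)],4))
E
python3 case.py
```

```text
t 5.8 pos [0.4845 0.3261 0.1992] toolx [ 0.969  0.247 -0.001] z [-0.001 -0.    -1.   ] w 0.0145 q6 [0.4  0.52 1.58 0.   1.04 1.72] f [ 0.3 -0.3 -0.4]
[0.54325436 0.34252016 0.009     ] [0.54279043 0.34217454 0.007     ] 0.10191617552906121 0.05011815568348962 14.048915369098621 14.358903788063216
1 [0.5078 0.3593]
2 [0.52   0.3108]
3 [0.566  0.3739]
4 [0.5782 0.3254]
```

```bash
python3 -m pendant '[{"jaw":0.05,"linear":[3.03,-0.87,1],"twist":0},{"jaw":0.05,"linear":[3.03,-0.87,1],"twist":0},{"jaw":0.05,"linear":[3.03,-0.87,1],"twist":0},{"jaw":0.05,"linear":[0,0,3],"twist":0},{"jaw":0.05,"linear":[0,0,3],"twist":0},{"jaw":0.05,"linear":[0,0,3],"twist":0},{"jaw":0.05,"linear":[0,0,2],"twist":0},{"jaw":0.05,"linear":[0,0,0],"twist":0},{"jaw":0.05,"linear":[0,0,0],"twist":0}]'; python3 - <<'E'
from h import *
o=state(); print(totool([.566-o['position'][0],.3739-o['position'][1],.0255-o['position'][2]]))
E
```

```text
time: 6.6
position: [0.5657, 0.3734, 0.0582]
tool_rot: [0.992, 0.124, -0.002, 0.0]
ft_force: [0.9, -0.3, 0.8]
grip_width: 0.0144
grip_force: 20.0
t 6.6 pos [0.5657 0.3734 0.0582] toolx [ 0.969  0.245 -0.003] z [-0.003 -0.001 -1.   ] w 0.0144 q6 [0.42 0.82 1.41 0.   0.92 1.74] f [ 0.9 -0.3  0.8]
[ 0.05 -0.04  3.27]
```

```bash
python3 -m pendant '[{"jaw":0.05,"linear":[0.05,-0.04,1.5],"twist":0},{"jaw":0.05,"linear":[0,0,1],"twist":0},{"jaw":0.05,"linear":[0,0,0.75],"twist":0},{"jaw":0.05,"linear":[0,0,0],"twist":0},{"jaw":0.05,"linear":[0,0,0],"twist":0}]';python3 -m pendant '[{"jaw":0.28,"linear":[0,0,0],"twist":0},{"jaw":0.28,"linear":[0,0,0],"twist":0},{"jaw":0.28,"linear":[0,0,0],"twist":0},{"jaw":0.28,"linear":[0,0,-0.5],"twist":0},{"jaw":0.28,"linear":[0,0,-3],"twist":0},{"jaw":0.28,"linear":[0,0,-4],"twist":0},{"jaw":0.28,"linear":[-3,0,-4],"twist":0},{"jaw":0.28,"linear":[-4,0,-4],"twist":0},{"jaw":0.28,"linear":[-2,0,-2],"twist":0},{"jaw":0.28,"linear":[0,0,0],"twist":0},{"jaw":0.28,"linear":[0,0,0],"twist":0}]'; python3 - <<'E'
from h import *
state(); cam('wrist','w3'); import loc; loc.cells('wrist',.0125); loc.cells('top')
E
```

```text
time: 7.02
position: [0.5667, 0.3742, 0.0268]
tool_rot: [0.992, 0.123, -0.0, 0.0]
ft_force: [-0.6, 0.2, -0.6]
grip_width: 0.0148
grip_force: 20.0
time: 7.93
position: [0.4949, 0.3565, 0.1872]
tool_rot: [0.992, 0.123, 0.002, -0.001]
ft_force: [-0.1, -0.6, -0.3]
grip_width: 0.0245
grip_force: 0.0
t 7.93 pos [0.4949 0.3565 0.1872] toolx [0.97  0.245 0.004] z [ 0.004  0.002 -1.   ] w 0.0245 q6 [ 0.44  0.57  1.53 -0.    1.04  1.76] f [-0.1 -0.6 -0.3]
wrist [314. 143.] 708 centre [0.5707 0.3747] whiteaxis [0.967 0.257] deg 14.9 len 0.0332 [150. 230.]
top [439. 299.] 80 centre [ 0.4314 -0.1055] whiteaxis [0.364 0.931] deg 68.7 len 0.0307 [145. 155.]
top [395. 302.] 86 centre [ 0.4229 -0.0106] whiteaxis [-0.023  1.   ] deg 91.3 len 0.0298 [149. 155.]
```

View pics/w3.png

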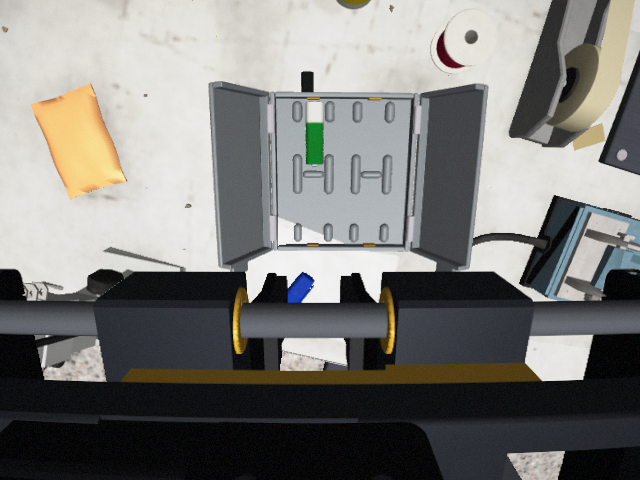

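The wrist view shows the first cell in nest 3, from v=101 to v=165, with its fingers clear. Next is the cell at (0.423, -0.011). I'll grip it end to end because the lever blocks a crosswise grip there.

```bash
python3 -m pendant '[{"jaw":0.8,"linear":[-1.33,2.82,0],"twist":0},{"jaw":0.8,"linear":[-1.33,2.82,0],"twist":0},{"jaw":0.8,"linear":[-1.33,2.82,0],"twist":0},{"jaw":0.8,"linear":[-1.33,2.82,0],"twist":0},{"jaw":0.8,"linear":[-1.33,2.82,0],"twist":0},{"jaw":0.8,"linear":[-1.33,2.82,0],"twist":0},{"jaw":0.8,"linear":[-1.33,2.82,0],"twist":0},{"jaw":0.8,"linear":[-1.33,2.82,0],"twist":0},{"jaw":0.8,"linear":[-1.33,2.82,0],"twist":0},{"jaw":0.8,"linear":[-1.33,2.82,0],"twist":0},{"jaw":0.8,"linear":[-1.33,2.82,0],"twist":0},{"jaw":0.8,"linear":[-1.33,2.82,0],"twist":0}]' >/dev/null; python3 -m pendant '[{"jaw":0.8,"linear":[0,0,2],"twist":6.8},{"jaw":0.8,"linear":[0,0,2],"twist":6.8},{"jaw":0.8,"linear":[0,0,2],"twist":0},{"jaw":0.8,"linear":[0,0,0],"twist":0},{"jaw":0.8,"linear":[0,0,0],"twist":0}]'; python3 loc.py
```

```text
time: 9.5
position: [0.4222, -0.0113, 0.1234]
tool_rot: [1.0, 0.005, -0.002, -0.001]
ft_force: [-0.7, 0.1, -0.8]
grip_width: 0.0699
grip_force: 0.0
t 9.5 pos [ 0.4222 -0.0113  0.1234] toolx [ 1.     0.009 -0.004] z [-0.004  0.001 -1.   ] w 0.0699 q6 [-0.29  0.48  2.03 -0.    0.63  1.27] f [-0.7  0.1 -0.8]
wrist [457. 238.] 854 centre [ 0.4281 -0.1073] whiteaxis [0.345 0.938] deg 69.8 len 0.0351 [185. 200.]
wrist [322. 243.] 906 centre [ 0.42   -0.0091] whiteaxis [0.013 1.   ] deg 89.3 len 0.0335 [192. 201.]
tool move cm [ 0.5   9.6  -0.01]
tool move cm [-0.22 -0.22  0.  ]
```

```bash
python3 -m pendant '[{"jaw":0.8,"linear":[-0.2,-0.2,3],"twist":0},{"jaw":0.8,"linear":[0,0,3],"twist":0},{"jaw":0.8,"linear":[0,0,2.5],"twist":0},{"jaw":0.8,"linear":[0,0,1.5],"twist":0},{"jaw":0.8,"linear":[0,0,0.3],"twist":0},{"jaw":0.8,"linear":[0,0,0],"twist":0},{"jaw":0.4,"linear":[0,0,0],"twist":0},{"jaw":0.4,"linear":[0,0,0],"twist":0},{"jaw":0.4,"linear":[0,0,0],"twist":0},{"jaw":0.4,"linear":[0,0,0],"twist":0},{"jaw":0.4,"linear":[0,0,0],"twist":0},{"jaw":0.4,"linear":[0,0,0],"twist":0}]' 20; python3 - <<'E'
from h import *
state()
E
```

```text
time: 10.55
position: [0.4212, -0.0092, 0.0228]
tool_rot: [1.0, 0.005, 0.001, 0.0]
ft_force: [0.9, -0.3, 8.7]
grip_width: 0.0498
grip_force: 20.0
t 10.55 pos [ 0.4212 -0.0092  0.0228] toolx [1.    0.009 0.002] z [ 0.002 -0.001 -1.   ] w 0.0498 q6 [-0.29  0.71  2.09  0.    0.33  1.27] f [ 0.9 -0.3  8.7]
```

```bash
python3 -m pendant '[{"jaw":0.4,"linear":[0,0,-3],"twist":0},{"jaw":0.4,"linear":[-0.1,-3.1,-3],"twist":0},{"jaw":0.4,"linear":[-0.1,-3.1,0],"twist":0},{"jaw":0.4,"linear":[-0.1,-3.1,0],"twist":0},{"jaw":0.4,"linear":[-0.1,-3.1,0],"twist":0},{"jaw":0.4,"linear":[-0.1,-3.1,0],"twist":0},{"jaw":0.4,"linear":[-0.1,-3.1,0],"twist":0},{"jaw":0.4,"linear":[-0.1,-3.1,2],"twist":0},{"jaw":0.4,"linear":[-0.1,-3.1,2],"twist":0},{"jaw":0.4,"linear":[0,0,1.8],"twist":0},{"jaw":0.4,"linear":[0,0,0],"twist":0},{"jaw":0.4,"linear":[0,0,0],"twist":0}]'; python3 -m pendant '[{"jaw":0.75,"linear":[0,0,0.1],"twist":0},{"jaw":0.75,"linear":[0,0,0],"twist":0},{"jaw":0.75,"linear":[0,0,0],"twist":0},{"jaw":0.75,"linear":[0,0,0],"twist":0},{"jaw":0.7,"linear":[0,0,-3],"twist":0},{"jaw":0.7,"linear":[0,0,-3],"twist":0},{"jaw":0.5,"linear":[0,0,-4],"twist":0},{"jaw":0.5,"linear":[0,0,0],"twist":-7.1},{"jaw":0.5,"linear":[0,0,0],"twist":-7.1},{"jaw":0.5,"linear":[0,0,0],"twist":-7.1},{"jaw":0.5,"linear":[0,0,0],"twist":-7.1},{"jaw":0.5,"linear":[0,0,0],"twist":-7.1}]';python3 -m pendant '[{"jaw":0.5,"linear":[0,0,0],"twist":-7.1},{"jaw":0.5,"linear":[0,0,0],"twist":-7.1},{"jaw":0.5,"linear":[0,0,0],"twist":-7.1},{"jaw":0.5,"linear":[0,0,0],"twist":-7.1},{"jaw":0.5,"linear":[0,0,0],"twist":-7.1},{"jaw":0.5,"linear":[0,0,0],"twist":-7.1},{"jaw":0.5,"linear":[0,0,0],"twist":-7.1},{"jaw":0.5,"linear":[0,0,0],"twist":-4},{"jaw":0.5,"linear":[0,0,0],"twist":0},{"jaw":0.5,"linear":[0,0,0],"twist":0}]'; python3 loc.py
```

```text
time: 11.55
position: [0.4094, 0.2382, 0.0223]
tool_rot: [1.0, 0.006, -0.001, 0.0]
ft_force: [-0.2, 0.0, -0.5]
grip_width: 0.05
grip_force: 20.0
time: 12.55
position: [0.4104, 0.2373, 0.1224]
tool_rot: [0.95, 0.312, 0.0, 0.0]
ft_force: [0.5, 0.2, -0.3]
grip_width: 0.0442
grip_force: 0.0
time: 13.38
position: [0.4104, 0.2374, 0.1221]
tool_rot: [0.71, 0.705, 0.0, 0.0]
ft_force: [0.1, 1.2, -0.0]
grip_width: 0.0435
grip_force: 0.0
t 13.38 pos [0.4104 0.2374 0.1221] toolx [0.007 1.    0.   ] z [ 0.  0. -1.] w 0.0435 q6 [ 0.29  0.52  1.91 -0.    0.7   0.3 ] f [ 0.1  1.2 -0. ]
wrist [561.  33.] 1203 centre [0.5812 0.3793] whiteaxis [0.965 0.263] deg 15.2 len 0.0383 [ 86. 199.]
wrist [314. 256.] 850 centre [0.4108 0.2352] whiteaxis [0.013 1.   ] deg 89.2 len 0.034 [223. 224.]
tool move cm [1.430e+01 1.699e+01 1.000e-02]
tool move cm [-0.22  0.05 -0.  ]
```

```bash
python3 -m pendant '[{"jaw":0.5,"linear":[-0.15,0.05,3],"twist":0},{"jaw":0.5,"linear":[0,0,3],"twist":0},{"jaw":0.5,"linear":[0,0,3],"twist":0},{"jaw":0.5,"linear":[0,0,1.1],"twist":0},{"jaw":0.5,"linear":[0,0,0.1],"twist":0},{"jaw":0.5,"linear":[0,0,0],"twist":0},{"jaw":0.05,"linear":[0,0,0],"twist":0},{"jaw":0.05,"linear":[0,0,0],"twist":0},{"jaw":0.05,"linear":[0,0,0],"twist":0},{"jaw":0.05,"linear":[0,0,0],"twist":0},{"jaw":0.05,"linear":[0,0,0],"twist":0},{"jaw":0.05,"linear":[0,0,0],"twist":0}]'; python3 -m pendant '[{"jaw":0.05,"linear":[0,0,0],"twist":0},{"jaw":0.05,"linear":[0,0,0],"twist":0},{"jaw":0.05,"linear":[0,0,-3],"twist":0},{"jaw":0.05,"linear":[0,0,-3],"twist":0},{"jaw":0.05,"linear":[0,0,-3],"twist":0},{"jaw":0.05,"linear":[0,0,-3],"twist":0},{"jaw":0.05,"linear":[0,0,-1],"twist":0}]'; python3 -m pendant '[{"jaw":0.05,"linear":[0,0,0],"twist":6.9},{"jaw":0.05,"linear":[0,0,0],"twist":6.9},{"jaw":0.05,"linear":[0,0,0],"twist":6.9},{"jaw":0.05,"linear":[0,0,0],"twist":6.9},{"jaw":0.05,"linear":[0,0,0],"twist":6.9},{"jaw":0.05,"linear":[0,0,0],"twist":6.9},{"jaw":0.05,"linear":[0,0,0],"twist":6.9},{"jaw":0.05,"linear":[0,0,0],"twist":6.9},{"jaw":0.05,"linear":[0,0,0],"twist":6.9},{"jaw":0.05,"linear":[0,0,0],"twist":6.9},{"jaw":0.05,"linear":[0,0,0],"twist":6.4},{"jaw":0.05,"linear":[0,0,0],"twist":0}]'; python3 - <<'E'
from h import *
o=state(); print(totool([.5782-o['position'][0],.3254-o['position'][1],.0265-o['position'][2]]))
E
```

```text
time: 14.43
position: [0.411, 0.2364, 0.0202]
tool_rot: [0.709, 0.705, 0.0, 0.0]
ft_force: [-1.1, 0.4, 2.9]
grip_width: 0.0142
grip_force: 20.0
time: 15.02
position: [0.4124, 0.2369, 0.1532]
tool_rot: [0.709, 0.706, 0.003, 0.001]
ft_force: [0.8, -0.1, -0.4]
grip_width: 0.0143
grip_force: 20.0
time: 16.02
position: [0.4105, 0.2362, 0.1496]
tool_rot: [0.992, 0.124, -0.0, 0.0]
ft_force: [-0.2, 1.0, -0.7]
grip_width: 0.0147
grip_force: 20.0
t 16.02 pos [0.4105 0.2362 0.1496] toolx [ 0.969  0.246 -0.001] z [-0.001 -0.    -1.   ] w 0.0147 q6 [0.29 0.47 1.89 0.   0.78 1.61] f [-0.2  1.  -0.7]
[18.46 -4.53 12.3 ]
```

```bash
python3 -m pendant '[{"jaw":0.05,"linear":[3.06,-0.75,0],"twist":0},{"jaw":0.05,"linear":[3.06,-0.75,0],"twist":0},{"jaw":0.05,"linear":[3.06,-0.75,0],"twist":0},{"jaw":0.05,"linear":[3.06,-0.75,0],"twist":0},{"jaw":0.05,"linear":[3.06,-0.75,0],"twist":0},{"jaw":0.05,"linear":[3.06,-0.75,0],"twist":0},{"jaw":0.05,"linear":[0,0,3],"twist":0},{"jaw":0.05,"linear":[0,0,3],"twist":0},{"jaw":0.05,"linear":[0,0,3],"twist":0},{"jaw":0.05,"linear":[0,0,0],"twist":0},{"jaw":0.05,"linear":[0,0,0],"twist":0}]'; python3 - <<'E'
from h import *
o=state(); print(totool([.5782-o['position'][0],.3254-o['position'][1],.0260-o['position'][2]]))
E
```

```text
time: 16.93
position: [0.5757, 0.3247, 0.0577]
tool_rot: [0.992, 0.126, -0.003, 0.001]
ft_force: [-0.5, -0.1, 0.1]
grip_width: 0.0148
grip_force: 20.0
t 16.93 pos [0.5757 0.3247 0.0577] toolx [ 0.968  0.249 -0.006] z [-0.005 -0.002 -1.   ] w 0.0148 q6 [0.34 0.8  1.46 0.   0.89 1.66] f [-0.5 -0.1  0.1]
[ 0.28 -0.01  3.17]
```

```bash
python3 -m pendant '[{"jaw":0.05,"linear":[0.1,0,1.5],"twist":0},{"jaw":0.05,"linear":[0,0,1],"twist":0},{"jaw":0.05,"linear":[0,0,0.65],"twist":0},{"jaw":0.05,"linear":[0,0,0],"twist":0},{"jaw":0.05,"linear":[0,0,0],"twist":0}]';python3 -m pendant '[{"jaw":0.28,"linear":[0,0,0],"twist":0},{"jaw":0.28,"linear":[0,0,0],"twist":0},{"jaw":0.28,"linear":[0,0,0],"twist":0},{"jaw":0.28,"linear":[0,0,-0.5],"twist":0},{"jaw":0.28,"linear":[0,0,-3],"twist":0},{"jaw":0.28,"linear":[0,0,-4],"twist":0},{"jaw":0.28,"linear":[-3,0,-4],"twist":0},{"jaw":0.28,"linear":[-4,0,-4],"twist":0},{"jaw":0.28,"linear":[-2,0,-2],"twist":0},{"jaw":0.28,"linear":[0,0,0],"twist":0},{"jaw":0.28,"linear":[0,0,0],"twist":0}]'; python3 - <<'E'
from h import *
state(); c=cam('wrist','w4'); import loc; loc.cells('wrist',.0125); loc.cells('top')
E
```

```text
time: 17.35
position: [0.5785, 0.3255, 0.0284]
tool_rot: [0.992, 0.125, -0.0, 0.0]
ft_force: [-0.6, 0.7, 0.9]
grip_width: 0.0146
grip_force: 20.0
time: 18.27
position: [0.5066, 0.3075, 0.1884]
tool_rot: [0.992, 0.125, 0.002, -0.0]
ft_force: [0.4, 0.4, -0.9]
grip_width: 0.0247
grip_force: 0.0
t 18.27 pos [0.5066 0.3075 0.1884] toolx [0.969 0.248 0.004] z [ 0.004  0.001 -1.   ] w 0.0247 q6 [ 0.36  0.54  1.57 -0.    1.02  1.68] f [ 0.4  0.4 -0.9]
wrist [252. 142.] 704 centre [0.5703 0.3759] whiteaxis [0.969 0.247] deg 14.3 len 0.0332 [151. 234.]
wrist [314. 144.] 709 centre [0.5814 0.3258] whiteaxis [0.967 0.255] deg 14.8 len 0.0333 [174. 234.]
top [439. 299.] 78 centre [ 0.4313 -0.1057] whiteaxis [0.358 0.934] deg 69.0 len 0.03 [155. 146.]
```

View pics/w4.png

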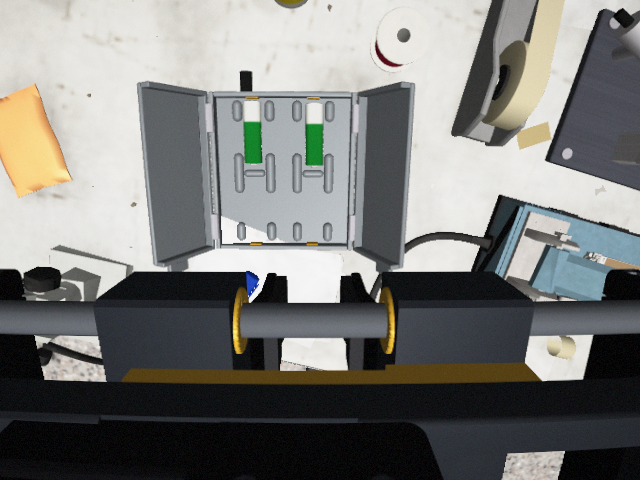

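Both cells lie in nests 3 and 4, at (252,130) and (314,132), and the third cell hasn't moved.

```bash
python3 -m pendant '[{"jaw":0.8,"linear":[-1.49,3.18,0],"twist":0},{"jaw":0.8,"linear":[-1.49,3.18,0],"twist":0},{"jaw":0.8,"linear":[-1.49,3.18,0],"twist":0},{"jaw":0.8,"linear":[-1.49,3.18,0],"twist":0},{"jaw":0.8,"linear":[-1.49,3.18,0],"twist":0},{"jaw":0.8,"linear":[-1.49,3.18,0],"twist":0},{"jaw":0.8,"linear":[-1.49,3.18,0],"twist":0},{"jaw":0.8,"linear":[-1.49,3.18,0],"twist":0},{"jaw":0.8,"linear":[-1.49,3.18,0],"twist":0},{"jaw":0.8,"linear":[-1.49,3.18,0],"twist":0},{"jaw":0.8,"linear":[-1.49,3.18,0],"twist":0},{"jaw":0.8,"linear":[-1.49,3.18,0],"twist":0}]' >/dev/null; python3 -m pendant '[{"jaw":0.8,"linear":[0,0,0],"twist":6},{"jaw":0.8,"linear":[0,0,0],"twist":6},{"jaw":0.8,"linear":[0,0,0],"twist":6},{"jaw":0.8,"linear":[0,0,2],"twist":6},{"jaw":0.8,"linear":[0,0,2],"twist":6},{"jaw":0.8,"linear":[0,0,2],"twist":0},{"jaw":0.8,"linear":[0,0,0],"twist":0},{"jaw":0.8,"linear":[0,0,0],"twist":0}]'; python3 loc.py
```

```text
time: 20.08
position: [0.4272, -0.1069, 0.1246]
tool_rot: [0.991, -0.136, -0.002, -0.001]
ft_force: [0.8, -0.4, 0.2]
grip_width: 0.0695
grip_force: 0.0
t 20.08 pos [ 0.4272 -0.1069  0.1246] toolx [ 0.963 -0.27  -0.004] z [-0.004  0.002 -1.   ] w 0.0695 q6 [-0.5   0.49  1.99 -0.    0.66  1.34] f [ 0.8 -0.4  0.2]
wrist [318. 241.] 911 centre [ 0.4285 -0.1017] whiteaxis [0.335 0.942] deg 70.4 len 0.0341 [190. 200.]
tool move cm [-0.02 -0.53  0.  ]
```

```bash
python3 -m pendant '[{"jaw":0.8,"linear":[0,-0.35,3],"twist":0},{"jaw":0.8,"linear":[0,0,3],"twist":0},{"jaw":0.8,"linear":[0,0,2.5],"twist":0},{"jaw":0.8,"linear":[0,0,1.5],"twist":0},{"jaw":0.8,"linear":[0,0,0.3],"twist":0},{"jaw":0.8,"linear":[0,0,0],"twist":0},{"jaw":0.4,"linear":[0,0,0],"twist":0},{"jaw":0.4,"linear":[0,0,0],"twist":0},{"jaw":0.4,"linear":[0,0,0],"twist":0},{"jaw":0.4,"linear":[0,0,0],"twist":0},{"jaw":0.4,"linear":[0,0,0],"twist":0},{"jaw":0.4,"linear":[0,0,0],"twist":0}]' 20; python3 - <<'E'
from h import *
o=state(); print(totool([.41-o['position'][0],.238-o['position'][1],0]))
E
```

```text
time: 21.13
position: [0.4292, -0.1037, 0.0241]
tool_rot: [0.991, -0.136, 0.001, 0.0]
ft_force: [0.2, 0.2, 7.6]
grip_width: 0.0497
grip_force: 20.0
t 21.13 pos [ 0.4292 -0.1037  0.0241] toolx [ 0.963 -0.27   0.002] z [ 0.002 -0.001 -1.   ] w 0.0497 q6 [-0.49  0.71  2.04  0.    0.38  1.35] f [0.2 0.2 7.6]
[-11.08 -32.39  -0.04]
```

```bash
python3 -m pendant '[{"jaw":0.4,"linear":[0,0,-3],"twist":0},{"jaw":0.4,"linear":[0,0,-3],"twist":0},{"jaw":0.4,"linear":[-1.11,-3.24,0],"twist":0},{"jaw":0.4,"linear":[-1.11,-3.24,0],"twist":0},{"jaw":0.4,"linear":[-1.11,-3.24,0],"twist":0},{"jaw":0.4,"linear":[-1.11,-3.24,0],"twist":0},{"jaw":0.4,"linear":[-1.11,-3.24,0],"twist":0},{"jaw":0.4,"linear":[-1.11,-3.24,0],"twist":0},{"jaw":0.4,"linear":[-1.11,-3.24,0],"twist":0},{"jaw":0.4,"linear":[-1.11,-3.24,0],"twist":0},{"jaw":0.4,"linear":[-1.11,-3.24,0],"twist":0},{"jaw":0.4,"linear":[-1.11,-3.24,0],"twist":0}]';python3 -m pendant '[{"jaw":0.4,"linear":[0,0,2],"twist":0},{"jaw":0.4,"linear":[0,0,2],"twist":0},{"jaw":0.4,"linear":[0,0,1.9],"twist":0},{"jaw":0.4,"linear":[0,0,0],"twist":0},{"jaw":0.4,"linear":[0,0,0],"twist":0},{"jaw":0.75,"linear":[0,0,0],"twist":0},{"jaw":0.75,"linear":[0,0,0],"twist":0},{"jaw":0.75,"linear":[0,0,0],"twist":0},{"jaw":0.75,"linear":[0,0,0],"twist":0},{"jaw":0.7,"linear":[0,0,-3],"twist":0},{"jaw":0.7,"linear":[0,0,-3],"twist":0},{"jaw":0.5,"linear":[0,0,-4],"twist":0}]';python3 -m pendant '[{"jaw":0.5,"linear":[0,0,0],"twist":-7.1},{"jaw":0.5,"linear":[0,0,0],"twist":-7.1},{"jaw":0.5,"linear":[0,0,0],"twist":-7.1},{"jaw":0.5,"linear":[0,0,0],"twist":-7.1},{"jaw":0.5,"linear":[0,0,0],"twist":-7.1},{"jaw":0.5,"linear":[0,0,0],"twist":-7.1},{"jaw":0.5,"linear":[0,0,0],"twist":-7.1},{"jaw":0.5,"linear":[0,0,0],"twist":-7.1},{"jaw":0.5,"linear":[0,0,0],"twist":-7.1},{"jaw":0.5,"linear":[0,0,0],"twist":-7.1},{"jaw":0.5,"linear":[0,0,0],"twist":-7.1},{"jaw":0.5,"linear":[0,0,0],"twist":-7.1}]';python3 -m pendant '[{"jaw":0.5,"linear":[0,0,0],"twist":-4.8},{"jaw":0.5,"linear":[0,0,0],"twist":0},{"jaw":0.5,"linear":[0,0,0],"twist":0}]';python3 loc.py
```

```text
time: 22.13
position: [0.4086, 0.2402, 0.0834]
tool_rot: [0.991, -0.136, 0.0, 0.0]
ft_force: [0.9, -1.4, 0.4]
grip_width: 0.05
grip_force: 20.0
time: 23.13
position: [0.4077, 0.2377, 0.1239]
tool_rot: [0.991, -0.137, -0.002, 0.001]
ft_force: [0.4, -0.1, 0.1]
grip_width: 0.0593
grip_force: 0.0
time: 24.13
position: [0.4091, 0.2383, 0.1246]
tool_rot: [0.82, 0.573, 0.0, 0.0]
ft_force: [0.2, -0.2, -0.6]
grip_width: 0.0435
grip_force: 0.0
time: 24.38
position: [0.4091, 0.2384, 0.1245]
tool_rot: [0.798, 0.603, 0.0, 0.0]
ft_force: [0.1, 0.4, -0.2]
grip_width: 0.0435
grip_force: 0.0
t 24.38 pos [0.4091 0.2384 0.1245] toolx [0.272 0.962 0.   ] z [ 0.  0. -1.] w 0.0435 q6 [ 0.29  0.52  1.91 -0.    0.71  0.57] f [ 0.1  0.4 -0.2]
wrist [531.  48.] 1195 centre [0.5913 0.3277] whiteaxis [0.969 0.246] deg 14.2 len 0.0378 [102. 196.]
wrist [314. 255.] 843 centre [0.4095 0.2357] whiteaxis [0.331 0.944] deg 70.6 len 0.0341 [216. 217.]
tool move cm [1.356e+01 1.510e+01 1.000e-02]
tool move cm [-0.25  0.1  -0.  ]
```

```bash
python3 -m pendant '[{"jaw":0.5,"linear":[-0.2,0.1,3],"twist":3.6},{"jaw":0.5,"linear":[0,0,3],"twist":0},{"jaw":0.5,"linear":[0,0,3],"twist":0},{"jaw":0.5,"linear":[0,0,1.3],"twist":0},{"jaw":0.5,"linear":[0,0,0.1],"twist":0},{"jaw":0.5,"linear":[0,0,0],"twist":0},{"jaw":0.05,"linear":[0,0,0],"twist":0},{"jaw":0.05,"linear":[0,0,0],"twist":0},{"jaw":0.05,"linear":[0,0,0],"twist":0},{"jaw":0.05,"linear":[0,0,0],"twist":0},{"jaw":0.05,"linear":[0,0,0],"twist":0},{"jaw":0.05,"linear":[0,0,0],"twist":0}]'; python3 -m pendant '[{"jaw":0.05,"linear":[0,0,0],"twist":0},{"jaw":0.05,"linear":[0,0,0],"twist":0},{"jaw":0.05,"linear":[0,0,-3],"twist":0},{"jaw":0.05,"linear":[0,0,-3],"twist":0},{"jaw":0.05,"linear":[0,0,-3],"twist":0},{"jaw":0.05,"linear":[0,0,-3],"twist":0},{"jaw":0.05,"linear":[0,0,-1],"twist":0}]'; python3 -m pendant '[{"jaw":0.05,"linear":[0,0,0],"twist":7.05},{"jaw":0.05,"linear":[0,0,0],"twist":7.05},{"jaw":0.05,"linear":[0,0,0],"twist":7.05},{"jaw":0.05,"linear":[0,0,0],"twist":7.05},{"jaw":0.05,"linear":[0,0,0],"twist":7.05},{"jaw":0.05,"linear":[0,0,0],"twist":7.05},{"jaw":0.05,"linear":[0,0,0],"twist":7.05},{"jaw":0.05,"linear":[0,0,0],"twist":7.05},{"jaw":0.05,"linear":[0,0,0],"twist":0},{"jaw":0.05,"linear":[0,0,0],"twist":0}]'; python3 - <<'E'
from h import *
o=state(); print(totool([.52-o['position'][0],.3108-o['position'][1],.0265-o['position'][2]]))
E
```

```text
time: 25.43
position: [0.4099, 0.2364, 0.0206]
tool_rot: [0.815, 0.579, 0.0, 0.0]
ft_force: [-0.1, 0.7, 2.3]
grip_width: 0.0144
grip_force: 20.0
time: 26.02
position: [0.4112, 0.2369, 0.1535]
tool_rot: [0.815, 0.579, 0.003, 0.001]
ft_force: [0.7, 0.5, -0.8]
grip_width: 0.0148
grip_force: 20.0
time: 26.85
position: [0.4093, 0.2362, 0.1499]
tool_rot: [0.992, 0.126, -0.0, 0.0]
ft_force: [-0.4, 0.2, -0.3]
grip_width: 0.0146
grip_force: 20.0
t 26.85 pos [0.4093 0.2362 0.1499] toolx [ 0.968  0.251 -0.001] z [-0.001 -0.    -1.   ] w 0.0146 q6 [0.29 0.47 1.9  0.   0.78 1.6 ] f [-0.4  0.2 -0.3]
[12.59 -4.45 12.33]
```

```bash
python3 -m pendant '[{"jaw":0.05,"linear":[3.12,-1.11,0],"twist":0},{"jaw":0.05,"linear":[3.12,-1.11,0],"twist":0},{"jaw":0.05,"linear":[3.12,-1.11,0],"twist":0},{"jaw":0.05,"linear":[3.12,-1.11,0],"twist":0},{"jaw":0.05,"linear":[0,0,3],"twist":0},{"jaw":0.05,"linear":[0,0,3],"twist":0},{"jaw":0.05,"linear":[0,0,3],"twist":0},{"jaw":0.05,"linear":[0,0,0],"twist":0},{"jaw":0.05,"linear":[0,0,0],"twist":0},{"jaw":0.05,"linear":[0,0,0],"twist":0}]'; python3 - <<'E'
from h import *
o=state(); print(totool([.52-o['position'][0],.3108-o['position'][1],.0265-o['position'][2]]))
E
```

```text
time: 27.68
position: [0.5202, 0.3105, 0.0611]
tool_rot: [0.992, 0.125, 0.001, -0.0]
ft_force: [0.1, 0.3, -0.4]
grip_width: 0.0148
grip_force: 20.0
t 27.68 pos [0.5202 0.3105 0.0611] toolx [0.969 0.249 0.002] z [ 0.001  0.001 -1.   ] w 0.0148 q6 [0.35 0.74 1.61 0.   0.79 1.67] f [ 0.1  0.3 -0.4]
[-0.02 -0.04  3.46]
```

```bash
python3 -m pendant '[{"jaw":0.05,"linear":[-0.1,0,1.5],"twist":0},{"jaw":0.05,"linear":[0,0,1],"twist":0},{"jaw":0.05,"linear":[0,0,0.9],"twist":0},{"jaw":0.05,"linear":[0,0,0],"twist":0},{"jaw":0.05,"linear":[0,0,0],"twist":0}]';python3 -m pendant '[{"jaw":0.28,"linear":[0,0,0],"twist":0},{"jaw":0.28,"linear":[0,0,0],"twist":0},{"jaw":0.28,"linear":[0,0,0],"twist":0},{"jaw":0.28,"linear":[0,0,-0.5],"twist":0},{"jaw":0.28,"linear":[0,0,-3],"twist":0},{"jaw":0.28,"linear":[0,0,-4],"twist":0},{"jaw":0.28,"linear":[-3,0,-4],"twist":0},{"jaw":0.28,"linear":[-3,0,-3],"twist":0},{"jaw":0,"linear":[0,0,0],"twist":0},{"jaw":0,"linear":[0,0,0],"twist":0}]'; python3 - <<'E'
from h import *
state(); c=cam('wrist','w5'); import loc; loc.cells('wrist',.0125); loc.cells('top')
E
```

```text
time: 28.1
position: [0.5188, 0.31, 0.0265]
tool_rot: [0.992, 0.125, 0.0, -0.0]
ft_force: [-0.3, -0.3, -0.1]
grip_width: 0.0146
grip_force: 20.0
time: 28.93
position: [0.4655, 0.2967, 0.1663]
tool_rot: [0.992, 0.125, 0.002, -0.0]
ft_force: [0.2, 0.0, 0.2]
grip_width: 0.0176
grip_force: 0.0
t 28.93 pos [0.4655 0.2967 0.1663] toolx [0.969 0.248 0.004] z [ 0.004  0.001 -1.   ] w 0.0176 q6 [ 0.37  0.53  1.69 -0.    0.92  1.68] f [0.2 0.  0.2]
wrist [245.  82.] 901 centre [0.5722 0.3767] whiteaxis [0.967 0.256] deg 14.8 len 0.0344 [159. 224.]
wrist [313.  84.] 902 centre [0.583  0.3265] whiteaxis [0.968 0.251] deg 14.6 len 0.0335 [124. 224.]
wrist [314. 171.] 775 centre [0.5208 0.3101] whiteaxis [0.968 0.252] deg 14.6 len 0.0327 [113. 229.]
```

View pics/w5.png

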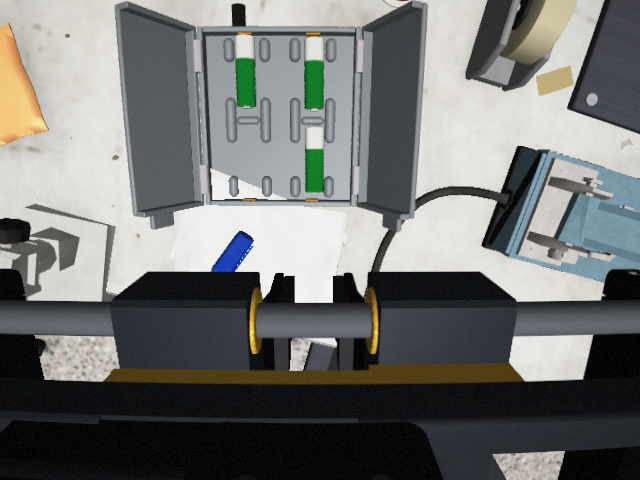

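All three cells lie in nests 2, 3 and 4, at (314,160), (245,70) and (313,72). Before I push the left half I'll check the heights near the lamp.

```bash
python3 - <<'E'
from h import *
c=cam('top')
u,v=np.meshgrid(np.arange(0,330),np.arange(130,340)); uv=np.c_[u.ravel(),v.ravel()]
P=bydepth(c,uv.astype(float)); P=P[c['depth'][uv[:,1],uv[:,0]]>0]
ys=np.arange(.62,.22,-.02)
print('x\\y ',*['%4.0f'%(y*1e3) for y in ys])
for x in np.arange(.68,.36,-.02):
    print('%4.0f'%(x*1e3),*[('%4.0f'%(P[m,2].max()*1e3) if (m:=(abs(P[:,0]-x)<.01)&(abs(P[:,1]-y)<.01)).any() else '   -') for y in ys])
E
```

```text
x\y   620  600  580  560  540  520  500  480  460  440  420  400  380  360  340  320  300  280  260  240
 680    9  235  236  239  241  236  231  227  228  226  230    9   99   96    8    6   41   42   42    8
 660    7  237  244  244  249  244  238  229  231  229  234  237    8    7    8    7   42   42   43    8
 640    7    7    6  240  257  249  239  230  233  232  231    7    6    7    6    7    7   41    7    8
 620    6    6    6    5    7    7  227  232  235    7    6   19   17   13   22   21   40   73   71    7
 600    5    6    5    6    7    7    8    7    5    6   31   22   30   21   31   32   24   56   72    7
 580    6   10    7    8    7    9    5    7   65   73   50   25   33   14    -    -   22   41   73    7
 560    6    8   16   18    6    7    5    5    6   69   46    -    -    -    -    -    -   33   74   72
 540  221  238   21   21   17    6    8    5    -   56    -    -    -    -    -    -    -   22   61    -
 520  234  237  471  456   20    7    7    6    -    -    -    -    -    -    -    -    -  473  487  477
 500  236  237  484  483   21   16    7    7    -    -    -    -    -    -  468  479  485  490  501  501
 480    1    6  473  477  365    6    9    6    5    -    -    -    -  487  491  492  493  494  513  517
 460  225  449  472  451  371  289    7    7    7    -    -    -    -  498  506  494  494  493  517  531
 440    -    -  351  351  342  284  167   83    7    -    -   10   17  261  521  523  491  487  483  546
 420    5    -    -  295  298  260  209   90   17    -    -   13   15  265  536  538  474  462    -  558
 400    6    6    5    2  239  218  172  121   17    3    -    5   11    -  538  552  536  565  572  572
 380    5    8    7    5   17  164  140   91   17    5    -    -    -    -    -  567  568  591  600  607
 360    7    4    6    6   16   17   18   79   65    5    -    -    -    -    -  570  580  601  618  626
```

```bash
python3 - <<'E'
from h import *
c=cam('wrist'); th=np.radians(14.1); C=np.array([.543,.3424])
f=lambda p:np.round(((p[:,:2]-C)@np.array([[np.cos(th),-np.sin(th)],[np.sin(th),np.cos(th)]]))*1e3,1)
print(f(onz(c,[(118,5),(136,213)],.068)),f(onz(c,[(425,5),(414,215)],.068)))
o=state(); print(f(o['position'][None]), totool([0,0,0]))
E
```

```text
[[ 62.9  89.5]
 [-62.   90.4]] [[ 62.2 -90.8]
 [-62.5 -92. ]]
t 29.18 pos [0.4662 0.2964 0.1626] toolx [ 0.969  0.247 -0.002] z [-0.002 -0.001 -1.   ] w 0.0023 q6 [ 0.36  0.54  1.69 -0.    0.92  1.68] f [ 0.5 -0.3 -1. ]
[[-85.7 -25.9]] [0. 0. 0.]
```

```bash
python3 -m pendant '[{"jaw":0,"linear":[0,0,0],"twist":-7.1},{"jaw":0,"linear":[0,0,0],"twist":-7.1},{"jaw":0,"linear":[0,0,0],"twist":-7.1},{"jaw":0,"linear":[0,0,0],"twist":-7.1},{"jaw":0,"linear":[0,0,0],"twist":-7.1},{"jaw":0,"linear":[0,0,0],"twist":-7.1},{"jaw":0,"linear":[0,0,0],"twist":-7.1},{"jaw":0,"linear":[0,0,0],"twist":-7.1},{"jaw":0,"linear":[0,0,0],"twist":-7.1},{"jaw":0,"linear":[0,0,0],"twist":-7.1},{"jaw":0,"linear":[0,0,0],"twist":-7.1},{"jaw":0,"linear":[0,0,0],"twist":-7.1}]' >/dev/null; python3 -m pendant '[{"jaw":0,"linear":[0,0,0],"twist":-4.8},{"jaw":0,"linear":[2.78,1.62,0],"twist":0},{"jaw":0,"linear":[2.78,1.62,0],"twist":0},{"jaw":0,"linear":[2.78,1.62,0],"twist":0},{"jaw":0,"linear":[2.78,1.62,0],"twist":0},{"jaw":0,"linear":[2.78,1.62,0],"twist":0},{"jaw":0,"linear":[0,0,0],"twist":0},{"jaw":0,"linear":[0,0,0],"twist":0}]'; cat > cf.py <<'E'
from h import *
th=np.radians(14.1); C=np.array([.543,.3424]); o=state(); p=o['position']
q=((p[:2]-C)@np.array([[np.cos(th),-np.sin(th)],[np.sin(th),np.cos(th)]]))*1e3
print('case xy mm',np.round(q,1),'tip z mm',round(p[2]*1e3-17,1))
E
python3 cf.py
```

```text
time: 30.85
position: [0.5099, 0.4524, 0.1618]
tool_rot: [0.613, 0.79, -0.001, -0.0]
ft_force: [-0.4, -0.4, 0.1]
grip_width: 0.0001
grip_force: 0.0
t 30.85 pos [0.5099 0.4524 0.1618] toolx [-0.249  0.968 -0.001] z [-0.001 -0.001 -1.   ] w 0.0001 q6 [ 0.56  0.69  1.35 -0.    1.11  0.31] f [-0.4 -0.4  0.1]
case xy mm [ -5.3 114.7] tip z mm 144.8
```

```bash
python3 -m pendant '[{"jaw":0,"linear":[0,0,3],"twist":0},{"jaw":0,"linear":[0,0,3],"twist":0},{"jaw":0,"linear":[0,0,2.5],"twist":0},{"jaw":0,"linear":[0,0,1.5],"twist":0},{"jaw":0,"linear":[0,0,0],"twist":0},{"jaw":0,"linear":[-1,0,0],"twist":0},{"jaw":0,"linear":[-1,0,0],"twist":0},{"jaw":0,"linear":[-1,0,0],"twist":0},{"jaw":0,"linear":[0,0,0],"twist":0}]'; python3 cf.py; python3 -m pendant '[{"jaw":0,"linear":[-1,0,0],"twist":0},{"jaw":0,"linear":[-1,0,0],"twist":0},{"jaw":0,"linear":[-1,0,0],"twist":0},{"jaw":0,"linear":[-1,0,0],"twist":0},{"jaw":0,"linear":[-1,0,0],"twist":0},{"jaw":0,"linear":[-1,0,0],"twist":0},{"jaw":0,"linear":[0,0,0],"twist":0}]'; python3 cf.py
```

```text
time: 31.6
position: [0.519, 0.42, 0.0657]
tool_rot: [0.614, 0.789, 0.001, 0.001]
ft_force: [-0.1, 0.0, -0.6]
grip_width: 0.0004
grip_force: 0.0
t 31.6 pos [0.519  0.42   0.0657] toolx [-0.246  0.969 -0.   ] z [ 0.002  0.    -1.   ] w 0.0004 q6 [ 0.51  0.8   1.44 -0.    0.9   0.27] f [-0.1  0.  -0.6]
case xy mm [-4.3 81.1] tip z mm 48.7
time: 32.18
position: [0.5326, 0.3612, 0.0635]
tool_rot: [0.614, 0.789, -0.001, 0.0]
ft_force: [0.0, -0.7, 1.5]
grip_width: 0.0007
grip_force: 0.0
t 32.18 pos [0.5326 0.3612 0.0635] toolx [-0.246  0.969 -0.001] z [-0.001 -0.002 -1.   ] w 0.0007 q6 [ 0.42  0.78  1.51 -0.    0.86  0.18] f [ 0.  -0.7  1.5]
case xy mm [-5.5 20.8] tip z mm 46.5
```

Now press the left half down.

```bash
python3 -m pendant '[{"jaw":0,"linear":[0.4,0,0.6],"twist":0},{"jaw":0,"linear":[0,0,0.6],"twist":0},{"jaw":0,"linear":[0,0,0.5],"twist":0},{"jaw":0,"linear":[0,0,0.2],"twist":0},{"jaw":0,"linear":[0,0,0],"twist":0},{"jaw":0,"linear":[0,0,0],"twist":0}]'; python3 cf.py; python3 - <<'E'
from h import *
cam('scene','s2')
E
```

```text
time: 32.68
position: [0.531, 0.3681, 0.0454]
tool_rot: [0.613, 0.79, -0.0, 0.0]
ft_force: [-0.4, -3.3, 7.5]
grip_width: 0.0002
grip_force: 3.5
t 32.68 pos [0.531  0.3681 0.0454] toolx [-0.249  0.969 -0.001] z [ 0.    -0.001 -1.   ] w 0.0002 q6 [ 0.43  0.8   1.5  -0.    0.83  0.18] f [-0.4 -3.3  7.5]
case xy mm [-5.4 27.9] tip z mm 28.4
```

View pics/s2.png

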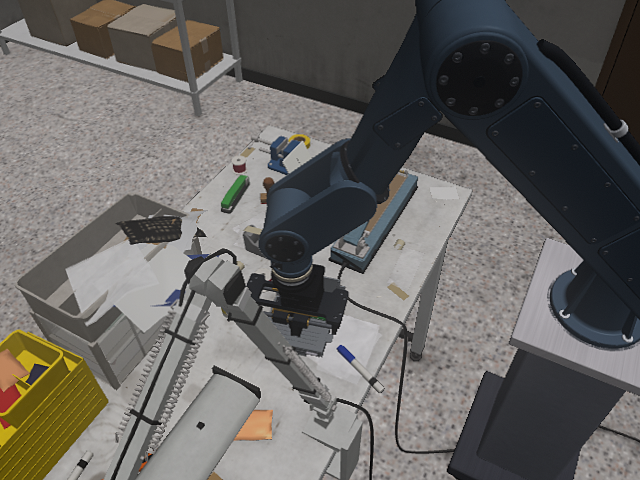

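The scene view shows the gripper pressing the left half down at about (300,330), with nothing else disturbed.

```bash
python3 -m pendant '[{"jaw":0,"linear":[0,0,0.2],"twist":0},{"jaw":0,"linear":[0,0,0],"twist":0},{"jaw":0,"linear":[0,0,0],"twist":0},{"jaw":0,"linear":[0,0,-2],"twist":0},{"jaw":0,"linear":[0,0,-3],"twist":0},{"jaw":0,"linear":[0,0,-3],"twist":0},{"jaw":0,"linear":[-2.35,0,0],"twist":0},{"jaw":0,"linear":[-2.35,0,0],"twist":0},{"jaw":0,"linear":[-2.35,0,0],"twist":0},{"jaw":0,"linear":[-2.35,0,0],"twist":0},{"jaw":0,"linear":[-2.35,0,0],"twist":0},{"jaw":0,"linear":[-2.35,0,0],"twist":0}]'; python3 -m pendant '[{"jaw":0,"linear":[0,0,0],"twist":0},{"jaw":0,"linear":[0,0,0],"twist":0}]' >/dev/null; python3 cf.py; python3 - <<'E'
from h import *
c=cam('top')
u,v=np.meshgrid(np.arange(230,330),np.arange(120,250)); uv=np.c_[u.ravel(),v.ravel()]
P=bydepth(c,uv.astype(float)); P=P[c['depth'][uv[:,1],uv[:,0]]>0]; P=P[P[:,2]<.3]
for x in np.arange(.74,.52,-.02): print('%4.0f'%(x*1e3),*[('%4.0f'%(P[m,2].max()*1e3) if (m:=(abs(P[:,0]-x)<.01)&(abs(P[:,1]-y)<.01)).any() else '   -') for y in np.arange(.3,.14,-.02)])
E
```

```text
time: 33.73
position: [0.5656, 0.2308, 0.1221]
tool_rot: [0.613, 0.79, -0.0, -0.0]
ft_force: [-0.2, -0.4, 1.2]
grip_width: 0.0003
grip_force: 0.0
t 33.9 pos [0.5659 0.2307 0.1222] toolx [-0.246  0.969  0.001] z [-0.001  0.    -1.   ] w 0.0005 q6 [ 0.2   0.66  1.57  0.    0.92 -0.04] f [ 0.7  0.5 -0.7]
case xy mm [  -4.9 -113.9] tip z mm 105.2
 740    8   30   29    7    7   68   66   10
 720    7   20   22    1   30   69   70   10
 700    -    -    -    -   32   30   31    7
 680    -    -    -    -    -   30    4    8
 660    -    -    -    -    -   80    -    5
 640    -    -    -    -    -   80    -    8
 620    -    -    -    -    -   69   11    7
 600   24   23    -    -    -    5    7    6
 580   21   24    -    -    -  177    -    4
 560    9    -    -    -    -  289  277    -
 540    -    -  288  290  300  290  281    -
```

```bash
python3 -m pendant '[{"jaw":0,"linear":[0,0,3],"twist":0},{"jaw":0,"linear":[0,0,2.8],"twist":0},{"jaw":0,"linear":[0,0,0],"twist":0},{"jaw":0,"linear":[1,0,0],"twist":0},{"jaw":0,"linear":[1,0,0],"twist":0},{"jaw":0,"linear":[1,0,0],"twist":0},{"jaw":0,"linear":[1,0,0],"twist":0},{"jaw":0,"linear":[1,0,0],"twist":0},{"jaw":0,"linear":[1,0,0],"twist":0},{"jaw":0,"linear":[1,0,0],"twist":0},{"jaw":0,"linear":[1,0,0],"twist":0},{"jaw":0,"linear":[1,0,0],"twist":0}]'; python3 -m pendant '[{"jaw":0,"linear":[0,0,0],"twist":0},{"jaw":0,"linear":[-0.4,0,0.6],"twist":0},{"jaw":0,"linear":[0,0,0.6],"twist":0},{"jaw":0,"linear":[0,0,0.5],"twist":0},{"jaw":0,"linear":[0,0,0.2],"twist":0},{"jaw":0,"linear":[0,0,0],"twist":0},{"jaw":0,"linear":[0,0,0],"twist":0}]'; python3 cf.py
```

```text
time: 34.95
position: [0.5431, 0.3197, 0.0648]
tool_rot: [0.613, 0.79, -0.0, -0.0]
ft_force: [0.3, -0.9, 1.0]
grip_width: 0.0004
grip_force: 0.3
time: 35.53
position: [0.5447, 0.3139, 0.0455]
tool_rot: [0.614, 0.79, -0.0, -0.0]
ft_force: [0.0, -0.6, 1.0]
grip_width: 0.0007
grip_force: 0.5
t 35.53 pos [0.5447 0.3139 0.0455] toolx [-0.247  0.969 -0.   ] z [-0.001 -0.    -1.   ] w 0.0007 q6 [ 0.35  0.79  1.55 -0.    0.8   0.1 ] f [ 0.  -0.6  1. ]
case xy mm [ -5.3 -28. ] tip z mm 28.5
```

```bash
python3 -m pendant '[{"jaw":0,"linear":[0,0,0.2],"twist":0},{"jaw":0,"linear":[0,0,0.1],"twist":0},{"jaw":0,"linear":[0,0,0],"twist":0},{"jaw":0,"linear":[0,0,0],"twist":0}]'; python3 -m pendant '[{"jaw":0,"linear":[0,0,-2],"twist":0},{"jaw":0,"linear":[2.8,0,0],"twist":0},{"jaw":0,"linear":[2.8,0,0],"twist":0},{"jaw":0,"linear":[0,0,1],"twist":0},{"jaw":0,"linear":[0,0,1],"twist":0},{"jaw":0,"linear":[0,0,0],"twist":0},{"jaw":0,"linear":[0,0,0],"twist":0}]'; python3 -m pendant '[{"jaw":0,"linear":[0,0,-2],"twist":0},{"jaw":0,"linear":[0,0,-4],"twist":0},{"jaw":0,"linear":[-3,-3,-4],"twist":0},{"jaw":0,"linear":[-4,-1,-3],"twist":0},{"jaw":0,"linear":[-3,-2.5,0],"twist":0},{"jaw":0,"linear":[-3,-2.5,0],"twist":0},{"jaw":0,"linear":[-3,-2.5,0],"twist":0},{"jaw":0,"linear":[0,0,0],"twist":0},{"jaw":0,"linear":[0,0,0],"twist":0}]'; python3 - <<'E'
from h import *
state(); c=cam('wrist','w6')
u,v=np.meshgrid(np.arange(0,640,2),np.arange(0,270,2)); uv=np.c_[u.ravel(),v.ravel()]
P=bydepth(c,uv.astype(float)); th=np.radians(14.1); C=np.array([.543,.3424])
q=(P[:,:2]-C)@np.array([[np.cos(th),-np.sin(th)],[np.sin(th),np.cos(th)]])
for y in np.arange(-.07,.075,.01): print(round(y*1e3),[round(float(np.median(P[m,2])*1e3),1) for x in(-.05,-.02,.02,.05) if (m:=(abs(q[:,0]-x)<.006)&(abs(q[:,1]-y)<.004)).any()])
E
```

```text
time: 35.87
position: [0.5447, 0.314, 0.0453]
tool_rot: [0.613, 0.79, -0.0, 0.0]
ft_force: [-3.5, -1.8, 16.4]
grip_width: 0.0003
grip_force: 8.0
time: 36.45
position: [0.5311, 0.3703, 0.0452]
tool_rot: [0.614, 0.789, 0.002, -0.001]
ft_force: [-5.8, 5.2, 17.1]
grip_width: 0.0006
grip_force: 8.5
time: 37.2
position: [0.4637, 0.2007, 0.1551]
tool_rot: [0.615, 0.788, -0.001, -0.001]
ft_force: [0.0, 0.0, 0.1]
grip_width: 0.0002
grip_force: 0.0
t 37.2 pos [0.4637 0.2007 0.1551] toolx [-0.243  0.97  -0.   ] z [-0.003 -0.001 -1.   ] w 0.0002 q6 [ 0.19  0.5   1.81 -0.    0.84 -0.06] f [0.  0.  0.1]
-70 [-0.7, -0.8, -0.5, -1.0]
-60 [19.6, -0.4, -0.1, 26.3]
-50 [27.8, 27.6, 27.5, 27.8]
-40 [27.8, 27.7, 27.7, 27.6]
-30 [27.8, 28.0, 27.7, 27.6]
-20 [27.9, 27.8, 27.9, 27.6]
-10 [27.7, 27.6, 27.6, 27.7]
0 [27.4, 27.5, 27.8, 27.6]
10 [27.6, 27.7, 27.7, 27.5]
20 [27.8, 27.7, 27.5, 27.8]
30 [27.8, 28.1, 27.8, 27.7]
40 [27.9, 27.9, 28.1, 27.5]
50 [27.9]
60 []
70 []
```

View pics/w6.png

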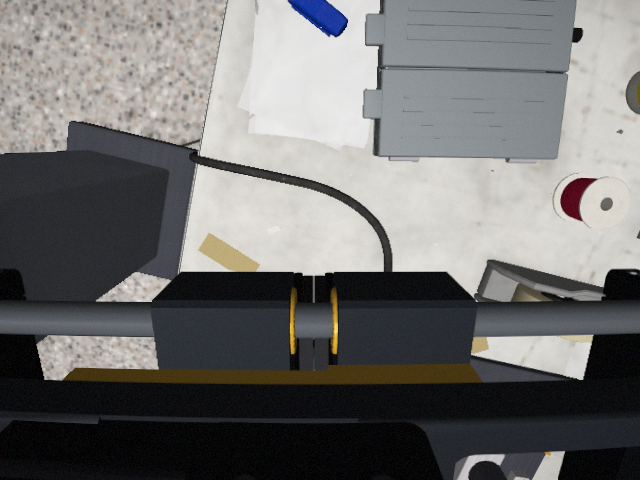

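Both halves lie level at 27.7 mm, and the seam in the wrist view runs from (378,68) to (568,72). Next are the screws, left one first.

```bash
python3 -m pendant '[{"jaw":0.5,"linear":[0,0,-2.5],"twist":0},{"jaw":0.5,"linear":[0,0,-2.5],"twist":0},{"jaw":0.5,"linear":[-3.06,2.22,0],"twist":0},{"jaw":0.5,"linear":[-3.06,2.22,0],"twist":0},{"jaw":0.5,"linear":[-3.06,2.22,0],"twist":0},{"jaw":0.5,"linear":[-3.06,2.22,0],"twist":0},{"jaw":0.5,"linear":[-3.06,2.22,0],"twist":0},{"jaw":0.5,"linear":[-3.06,2.22,0],"twist":0},{"jaw":0.5,"linear":[0,0,0],"twist":0},{"jaw":0.5,"linear":[0,0,0],"twist":0}]'; python3 - <<'E'
from h import *
state(); c=cam('wrist','w7')
E
```

```text
time: 38.08
position: [0.6423, 0.0573, 0.2049]
tool_rot: [0.614, 0.789, 0.0, 0.0]
ft_force: [-1.2, 0.7, -0.1]
grip_width: 0.0427
grip_force: 0.0
t 38.08 pos [0.6423 0.0573 0.2049] toolx [-0.246  0.969 -0.   ] z [ 0.001  0.    -1.   ] w 0.0427 q6 [-0.08  0.59  1.42  0.    1.13 -0.33] f [-1.2  0.7 -0.1]
```

View pics/w7.png

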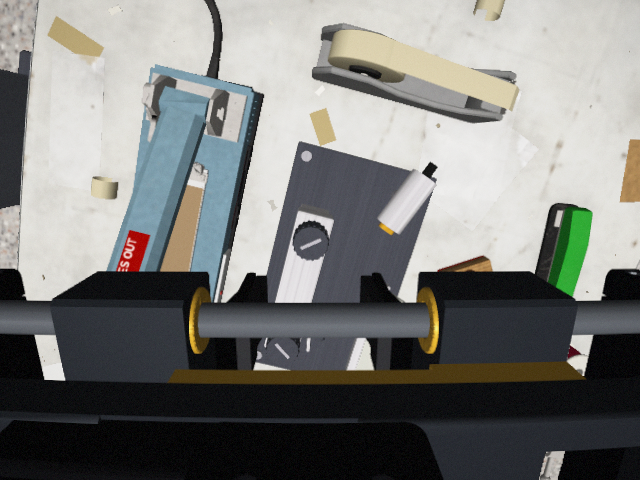

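The wrist view shows the left screw head at (311,242).

```bash
python3 - <<'E'
from h import *
c=cam('wrist'); o=state(); p=onz(c,[(311,240)],.088)[0]; print(p,totool([*(p-o['position'])[:2],0]))
E
```

```text
t 38.18 pos [0.6394 0.0593 0.2049] toolx [-0.248  0.969  0.001] z [-0.002  0.001 -1.   ] w 0.0433 q6 [-0.08  0.59  1.42  0.    1.13 -0.33] f [ 0.2  0.1 -0.8]
[0.63834491 0.0583348  0.088     ] [-0.06 -0.13  0.  ]
```

```bash
python3 -m pendant '[{"jaw":0.5,"linear":[0,-0.1,0],"twist":-6.7},{"jaw":0.5,"linear":[0,0,0],"twist":-6.7},{"jaw":0.5,"linear":[0,0,0],"twist":-6.7},{"jaw":0.5,"linear":[0,0,0],"twist":-6.7},{"jaw":0.5,"linear":[0,0,0],"twist":-6.7},{"jaw":0.5,"linear":[0,0,0],"twist":-6.7},{"jaw":0.5,"linear":[0,0,3],"twist":-6.7},{"jaw":0.5,"linear":[0,0,3],"twist":-6.7},{"jaw":0.5,"linear":[0,0,3],"twist":-6.7},{"jaw":0.5,"linear":[0,0,2.2],"twist":0},{"jaw":0.5,"linear":[0,0,0],"twist":0},{"jaw":0.5,"linear":[0,0,0],"twist":0}]'; python3 -m pendant '[{"jaw":0.1,"linear":[0,0,0],"twist":0},{"jaw":0.1,"linear":[0,0,0],"twist":0},{"jaw":0.1,"linear":[0,0,0],"twist":0},{"jaw":0.1,"linear":[0,0,0],"twist":0},{"jaw":0.1,"linear":[0,0,0],"twist":0}]' 25; python3 - <<'E'
from h import *
state()
E
```

```text
time: 39.18
position: [0.6372, 0.0597, 0.093]
tool_rot: [0.133, 0.991, -0.0, -0.002]
ft_force: [0.5, 0.2, 1.1]
grip_width: 0.0437
grip_force: 0.0
time: 39.6
position: [0.6392, 0.0555, 0.0961]
tool_rot: [0.133, 0.991, -0.002, 0.001]
ft_force: [-1.3, -7.1, 3.2]
grip_width: 0.0249
grip_force: 25.0
t 39.6 pos [0.6392 0.0555 0.0961] toolx [-0.965  0.263 -0.003] z [ 0.001 -0.005 -1.   ] w 0.0249 q6 [-0.09  0.73  1.5  -0.01  0.91 -1.39] f [-1.3 -7.1  3.2]
```

```bash
python3 -m pendant '[{"jaw":0.1,"linear":[0,-0.45,0],"twist":0},{"jaw":0.1,"linear":[0,0,0],"twist":0},{"jaw":0.1,"linear":[0,0,0],"twist":0}]'; python3 -m pendant '[{"jaw":0.1,"linear":[0,0,0],"twist":6.4},{"jaw":0.1,"linear":[0,0,0],"twist":6.4},{"jaw":0.1,"linear":[0,0,0],"twist":6.4},{"jaw":0.1,"linear":[0,0,0],"twist":6.4},{"jaw":0.1,"linear":[0,0,0],"twist":6.4},{"jaw":0.1,"linear":[0,0,0],"twist":6.4},{"jaw":0.1,"linear":[0,0,0],"twist":6.4},{"jaw":0.1,"linear":[0,0,0],"twist":6.4},{"jaw":0.1,"linear":[0,0,0],"twist":6.4},{"jaw":0.1,"linear":[0,0,0],"twist":6.4}]'; python3 - <<'E'
from h import *
o=state(); print(o['moment'])
E
```

```text
time: 39.85
position: [0.6391, 0.055, 0.096]
tool_rot: [0.134, 0.991, 0.002, 0.002]
ft_force: [1.4, 5.1, 4.7]
grip_width: 0.0249
grip_force: 25.0
time: 40.68
position: [0.6403, 0.0561, 0.096]
tool_rot: [0.641, 0.767, 0.004, 0.002]
ft_force: [3.1, 7.7, 2.7]
grip_width: 0.0251
grip_force: 25.0
t 40.68 pos [0.6403 0.0561 0.096 ] toolx [-0.178  0.984  0.002] z [ 0.007  0.004 -1.   ] w 0.0251 q6 [-0.09  0.73  1.5   0.01  0.91 -0.27] f [3.1 7.7 2.7]
[ 1.28756951 -0.53480207  0.08717048]
```

```bash
python3 -m pendant '[{"jaw":0.1,"linear":[0,0,0],"twist":6.4},{"jaw":0.1,"linear":[0,0,0],"twist":6.4},{"jaw":0.1,"linear":[0,0,0],"twist":6.4},{"jaw":0.1,"linear":[0,0,0],"twist":6.4},{"jaw":0.1,"linear":[0,0,0],"twist":6.4},{"jaw":0.1,"linear":[0,0,0],"twist":6.4},{"jaw":0.1,"linear":[0,0,0],"twist":6.4},{"jaw":0.1,"linear":[0,0,0],"twist":6.4},{"jaw":0.1,"linear":[0,0,0],"twist":6.4},{"jaw":0.1,"linear":[0,0,0],"twist":6.4}]'; python3 -m pendant '[{"jaw":0.1,"linear":[0,0,0],"twist":6.4},{"jaw":0.1,"linear":[0,0,0],"twist":6.4},{"jaw":0.1,"linear":[0,0,0],"twist":6.4},{"jaw":0.1,"linear":[0,0,0],"twist":6.4},{"jaw":0.1,"linear":[0,0,0],"twist":6.4},{"jaw":0.1,"linear":[0,0,0],"twist":6.4},{"jaw":0.1,"linear":[0,0,0],"twist":6.4},{"jaw":0.1,"linear":[0,0,0],"twist":6.4},{"jaw":0.1,"linear":[0,0,0],"twist":6.4},{"jaw":0.1,"linear":[0,0,0],"twist":6.4},{"jaw":0.1,"linear":[0,0,0],"twist":0},{"jaw":0.1,"linear":[0,0,0],"twist":0}]'; python3 - <<'E'
from h import *
o=state()
E
```

```text
time: 41.52
position: [0.6418, 0.0556, 0.0961]
tool_rot: [0.95, 0.311, 0.006, 0.0]
ft_force: [5.5, 5.8, 0.4]
grip_width: 0.0247
grip_force: 25.0
time: 42.52
position: [0.642, 0.054, 0.0961]
tool_rot: [0.971, -0.237, 0.005, -0.001]
ft_force: [5.3, 2.0, 0.7]
grip_width: 0.0251
grip_force: 25.0
t 42.52 pos [0.642  0.054  0.0961] toolx [ 0.888 -0.461  0.009] z [ 0.011  0.    -1.   ] w 0.0251 q6 [-0.09  0.73  1.5   0.    0.9   1.96] f [5.3 2.  0.7]
```

```bash
python3 -m pendant '[{"jaw":0.45,"linear":[0,0,0],"twist":-1.3},{"jaw":0.45,"linear":[0,0,0],"twist":0},{"jaw":0.45,"linear":[0,0,0],"twist":0},{"jaw":0.45,"linear":[0,0,-3],"twist":0},{"jaw":0.45,"linear":[0,0,-3],"twist":0},{"jaw":0.45,"linear":[0,0,0],"twist":0},{"jaw":0.45,"linear":[0,0,0],"twist":0}]'; python3 - <<'E'
from h import *
o=state(); print(totool(np.array([.642,-.035,.092])-o['position'])); c=cam('top','t2')
im=c['color'].astype(int); m=((im[...,2]>im[...,1]+60)&(im[...,2]>im[...,0]+60))[115:180,370:435].astype(np.uint8)
n,l,st,ce=cv2.connectedComponentsWithStats(m); print(ce+[370,115],st[:,4])
cv2.imwrite('pics/t2c.png',cv2.resize(c['color'][110:220,310:450],None,fx=5,fy=5,interpolation=cv2.INTER_CUBIC))
E
```

```text
time: 43.1
position: [0.6384, 0.0535, 0.156]
tool_rot: [0.974, -0.226, 0.002, -0.0]
ft_force: [0.0, 0.0, -0.2]
grip_width: 0.0391
grip_force: 0.0
t 43.1 pos [0.6384 0.0535 0.156 ] toolx [ 0.898 -0.44   0.003] z [ 0.003 -0.001 -1.   ] w 0.0391 q6 [-0.09  0.64  1.47 -0.    1.03  1.94] f [ 0.   0.  -0.2]
[4.2 7.8 6.4]
[[402. 147.]] [4225]
```

```bash
python3 -m pendant '[{"jaw":0.45,"linear":[1.4,2.6,0],"twist":0},{"jaw":0.45,"linear":[1.4,2.6,0],"twist":0},{"jaw":0.45,"linear":[1.4,2.6,0],"twist":0},{"jaw":0.45,"linear":[0,0,0],"twist":0},{"jaw":0.45,"linear":[0,0,2.4],"twist":0},{"jaw":0.45,"linear":[0,0,2.4],"twist":0},{"jaw":0.45,"linear":[0,0,1.6],"twist":0},{"jaw":0.45,"linear":[0,0,0],"twist":0},{"jaw":0.45,"linear":[0,0,0],"twist":0}]'; python3 -m pendant '[{"jaw":0.1,"linear":[0,0,0],"twist":0},{"jaw":0.1,"linear":[0,0,0],"twist":0},{"jaw":0.1,"linear":[0,0,0],"twist":0},{"jaw":0.1,"linear":[0,0,0],"twist":0},{"jaw":0.1,"linear":[0,0,0],"twist":0}]' 25; python3 - <<'E'
from h import *
o=state()
E
```

```text
time: 43.9
position: [0.6392, -0.0341, 0.0879]
tool_rot: [0.974, -0.226, -0.003, -0.0]
ft_force: [0.2, 0.4, -0.1]
grip_width: 0.0392
grip_force: 0.0
time: 44.32
position: [0.6414, -0.0355, 0.0912]
tool_rot: [0.974, -0.225, 0.001, 0.001]
ft_force: [-1.0, -3.4, 4.5]
grip_width: 0.025
grip_force: 25.0
t 44.32 pos [ 0.6414 -0.0355  0.0912] toolx [ 0.898 -0.439  0.002] z [ 0.001 -0.002 -1.   ] w 0.025 q6 [-0.23  0.73  1.5  -0.    0.91  1.8 ] f [-1.  -3.4  4.5]
```

```bash
python3 -m pendant '[{"jaw":0.1,"linear":[0,0,0],"twist":-7.16},{"jaw":0.1,"linear":[0,0,0],"twist":-7.16},{"jaw":0.1,"linear":[0,0,0],"twist":-7.16},{"jaw":0.1,"linear":[0,0,0],"twist":-7.16},{"jaw":0.1,"linear":[0,0,0],"twist":-7.16},{"jaw":0.1,"linear":[0,0,0],"twist":-7.16},{"jaw":0.1,"linear":[0,0,0],"twist":-7.16},{"jaw":0.1,"linear":[0,0,0],"twist":-7.16},{"jaw":0.1,"linear":[0,0,0],"twist":-7.16},{"jaw":0.1,"linear":[0,0,0],"twist":0},{"jaw":0.1,"linear":[0,0,0],"twist":0}]'; python3 -m pendant '[{"jaw":0.42,"linear":[0,0,0],"twist":0},{"jaw":0.42,"linear":[0,0,0],"twist":0},{"jaw":0.42,"linear":[0,0,0],"twist":0},{"jaw":0.42,"linear":[0,0,0],"twist":7.16},{"jaw":0.42,"linear":[0,0,0],"twist":7.16},{"jaw":0.42,"linear":[0,0,0],"twist":7.16},{"jaw":0.42,"linear":[0,0,0],"twist":7.16},{"jaw":0.42,"linear":[0,0,0],"twist":7.16},{"jaw":0.42,"linear":[0,0,0],"twist":7.16},{"jaw":0.42,"linear":[0,0,0],"twist":7.16},{"jaw":0.42,"linear":[0,0,0],"twist":7.16},{"jaw":0.42,"linear":[0,0,0],"twist":7.16}]'; python3 -m pendant '[{"jaw":0.1,"linear":[0,0,0],"twist":0},{"jaw":0.1,"linear":[0,0,0],"twist":0},{"jaw":0.1,"linear":[0,0,0],"twist":0},{"jaw":0.1,"linear":[0,0,0],"twist":0},{"jaw":0.1,"linear":[0,0,0],"twist":0}]'; python3 - <<'E'
from h import *
c=cam('scene','s3'); cv2.imwrite('pics/s3c.png',cv2.resize(c['color'][120:260,240:400],None,fx=4,fy=4,interpolation=cv2.INTER_CUBIC))
E
```

```text
time: 45.23
position: [0.6413, -0.0345, 0.0912]
tool_rot: [0.945, 0.327, 0.001, 0.0]
ft_force: [-1.6, 0.5, 6.3]
grip_width: 0.0252
grip_force: 25.0
time: 46.23
position: [0.641, -0.0345, 0.0896]
tool_rot: [0.973, -0.229, -0.0, -0.0]
ft_force: [0.0, -0.5, -0.5]
grip_width: 0.0366
grip_force: 0.0
time: 46.65
position: [0.6407, -0.0352, 0.0898]
tool_rot: [0.974, -0.225, -0.0, 0.0]
ft_force: [-1.1, -2.3, -0.1]
grip_width: 0.0249
grip_force: 25.0
```

View pics/s3c.png

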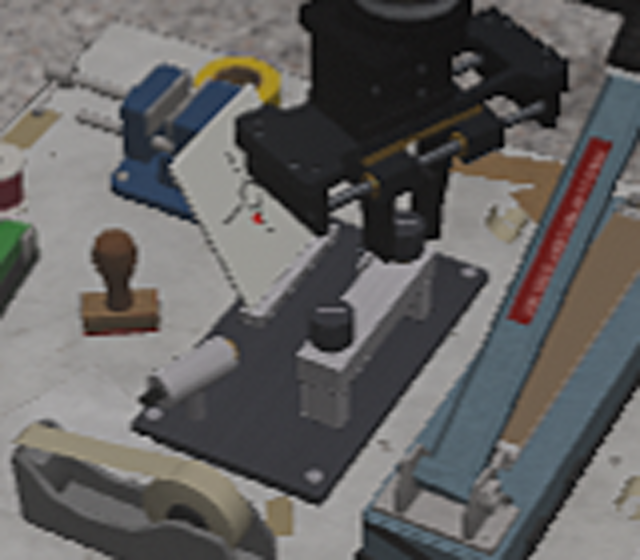

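The scene crop shows the spot at about (258,217) and the mark at about (250,197), both visible with the gripper on the right screw.

```bash
cat > spot.py <<'E'
from h import *
c=cam('scene'); im=c['color'].astype(int); x0,y0,x1,y1=280,135,330,200
m=((im[...,2]>im[...,1]+60)&(im[...,2]>im[...,0]+60))[y0:y1,x0:x1].astype(np.uint8)
n,l,st,ce=cv2.connectedComponentsWithStats(m); i=1+np.argmax(st[1:,4]); s=ce[i]+[x0,y0]
yaw=np.radians(-.6); ey=np.array([-np.sin(yaw),np.cos(yaw),0]); ex=np.array([np.cos(yaw),np.sin(yaw),0]); up=np.cos(.5)*np.array([0,0,1])+np.sin(.5)*ex; nn=np.cross(ey,up)
P0=np.array([.747,-.038,.068]); pts=[s,(302.3,169.1)]; o,r=ray(c,pts); Q=o+r*((P0-o)@nn/(r@nn))[:,None]
d=(Q[0]-Q[1])*1e3; print('spot px',s,st[i,4],'spot-mark y,up mm',d@ey,d@up,Q[1])
cv2.imwrite('pics/sp%d.png'%(robot.get_obs()['time']*100),cv2.resize(c['color'][y0:y1,x0:x1],None,fx=8,fy=8,interpolation=cv2.INTER_CUBIC))
E
python3 spot.py; ls pics | grep sp
```

```text
spot px [303.75 174.  ] 4 spot-mark y,up mm 3.6455189798881302 -12.322062133641248 [ 0.74565796 -0.03541804  0.06549405]
sp4675.png
```

```bash
python3 -m pendant '[{"jaw":0.1,"linear":[0,0,0],"twist":-7.16},{"jaw":0.1,"linear":[0,0,0],"twist":-7.16},{"jaw":0.1,"linear":[0,0,0],"twist":-7.16},{"jaw":0.1,"linear":[0,0,0],"twist":-7.16},{"jaw":0.1,"linear":[0,0,0],"twist":-7.16},{"jaw":0.1,"linear":[0,0,0],"twist":-7.16},{"jaw":0.1,"linear":[0,0,0],"twist":-7.16},{"jaw":0.1,"linear":[0,0,0],"twist":-7.16},{"jaw":0.1,"linear":[0,0,0],"twist":-7.16},{"jaw":0.1,"linear":[0,0,0],"twist":0},{"jaw":0.1,"linear":[0,0,0],"twist":0}]'; python3 -m pendant '[{"jaw":0.42,"linear":[0,0,0],"twist":0},{"jaw":0.42,"linear":[0,0,0],"twist":0},{"jaw":0.42,"linear":[0,0,0],"twist":0},{"jaw":0.42,"linear":[0,0,0],"twist":7.16},{"jaw":0.42,"linear":[0,0,0],"twist":7.16},{"jaw":0.42,"linear":[0,0,0],"twist":7.16},{"jaw":0.42,"linear":[0,0,0],"twist":7.16},{"jaw":0.42,"linear":[0,0,0],"twist":7.16},{"jaw":0.42,"linear":[0,0,0],"twist":7.16},{"jaw":0.42,"linear":[0,0,0],"twist":7.16},{"jaw":0.42,"linear":[0,0,0],"twist":7.16},{"jaw":0.42,"linear":[0,0,0],"twist":7.16}]'>/dev/null; python3 -m pendant '[{"jaw":0.1,"linear":[0,0,0],"twist":0},{"jaw":0.1,"linear":[0,0,0],"twist":0},{"jaw":0.1,"linear":[0,0,0],"twist":0},{"jaw":0.1,"linear":[0,0,0],"twist":0},{"jaw":0.1,"linear":[0,0,0],"twist":0}]'; python3 spot.py;  python3 -m pendant '[{"jaw":0.1,"linear":[0,0,0],"twist":-7.16},{"jaw":0.1,"linear":[0,0,0],"twist":-7.16},{"jaw":0.1,"linear":[0,0,0],"twist":-7.16},{"jaw":0.1,"linear":[0,0,0],"twist":-7.16},{"jaw":0.1,"linear":[0,0,0],"twist":-7.16},{"jaw":0.1,"linear":[0,0,0],"twist":-7.16},{"jaw":0.1,"linear":[0,0,0],"twist":-7.16},{"jaw":0.1,"linear":[0,0,0],"twist":-7.16},{"jaw":0.1,"linear":[0,0,0],"twist":-7.16},{"jaw":0.1,"linear":[0,0,0],"twist":0},{"jaw":0.1,"linear":[0,0,0],"twist":0}]'; python3 spot.py; ls pics|grep sp
```

```text
time: 47.67
position: [0.6406, -0.0349, 0.0898]
tool_rot: [0.945, 0.327, -0.0, -0.0]
ft_force: [-0.8, -3.1, -0.3]
grip_width: 0.0254
grip_force: 25.0
time: 49.08
position: [0.6409, -0.0353, 0.0902]
tool_rot: [0.974, -0.225, -0.0, 0.0]
ft_force: [-1.4, -3.2, 1.9]
grip_width: 0.0255
grip_force: 25.0
spot px [303.25 172.  ] 4 spot-mark y,up mm 1.870598323295411 -7.479664371931309 [ 0.74565796 -0.03541804  0.06549405]
time: 50.05
position: [0.6408, -0.0348, 0.0902]
tool_rot: [0.945, 0.327, -0.0, -0.0]
ft_force: [-1.5, -2.1, 3.3]
grip_width: 0.0256
grip_force: 25.0
spot px [302.5 170. ] 4 spot-mark y,up mm 0.8739404868309604 -2.1196899639939657 [ 0.74565796 -0.03541804  0.06549405]
sp4675.png
sp4913.png
sp5010.png
```

```bash
python3 -m pendant '[{"jaw":0.42,"linear":[0,0,0],"twist":0},{"jaw":0.42,"linear":[0,0,0],"twist":0},{"jaw":0.42,"linear":[0,0,0],"twist":0},{"jaw":0.42,"linear":[0,0,-3],"twist":0},{"jaw":0.42,"linear":[0,0,-4],"twist":0},{"jaw":0.42,"linear":[0,0,-4],"twist":0},{"jaw":0.42,"linear":[0,0,0],"twist":7.1},{"jaw":0.42,"linear":[0,0,0],"twist":7.1},{"jaw":0.42,"linear":[0,0,0],"twist":7.1},{"jaw":0.42,"linear":[0,0,0],"twist":7.1},{"jaw":0.42,"linear":[0,0,0],"twist":7.1},{"jaw":0.42,"linear":[0,0,0],"twist":0}]'; python3 -m pendant '[{"jaw":0.42,"linear":[0,0,0],"twist":0},{"jaw":0.42,"linear":[0,0,0],"twist":0}]'>/dev/null; cat > mark.py <<'E'
from h import *
state(); c=cam('wrist'); im=c['color'].astype(int); k,d=K(c)
yaw=np.radians(-.6); ey=np.array([-np.sin(yaw),np.cos(yaw),0]); ex=np.array([np.cos(yaw),np.sin(yaw),0]); up=np.cos(.5)*np.array([0,0,1])+np.sin(.5)*ex; nn=np.cross(ey,up)
P0=np.array([.747,-.038,.070])
# resample the plate plane at 4 px/mm, +-35 mm
g=np.arange(-35,35.01,.25)*1e-3; Y,U=np.meshgrid(g,g[::-1]); W=P0+Y[...,None]*-ey+U[...,None]*up
px=proj(c,W.reshape(-1,3)).reshape(*Y.shape,2).astype(np.float32)
print('px range',px.reshape(-1,2).min(0),px.reshape(-1,2).max(0))
a=cv2.remap(c['color'],px[...,0],px[...,1],cv2.INTER_LINEAR); cv2.imwrite('pics/plate.png',a)
ai=a.astype(int); red=((ai[...,2]>ai[...,1]+50)).astype(np.uint8); dark=((ai.max(2)<130)).astype(np.uint8)
p=np.argwhere(red); print('red n',len(p),'centre (y+,up+) mm',(140-p[:,1].mean())/4,(140-p[:,0].mean())/4)
gray=cv2.cvtColor(a,cv2.COLOR_BGR2GRAY); h=cv2.HoughCircles(cv2.GaussianBlur(gray,(0,0),1.5),cv2.HOUGH_GRADIENT,1,20,param1=60,param2=10,minRadius=26,maxRadius=42)
print('circles (y+,up+,r) mm',[(round((140-x)/4,2),round((140-y)/4,2),round(r/4,2)) for x,y,r in (h[0][:4] if h is not None else [])])
# coarse text picture, 2 mm per char
for r in range(0,280,8): print(''.join('R' if red[r:r+8,q:q+6].any() else '#' if gray[r:r+8,q:q+6].min()<110 else '.' for q in range(0,280,6)))
E
python3 mark.py
```

```text
time: 51.1
position: [0.6412, -0.0343, 0.1998]
tool_rot: [1.0, 0.024, 0.0, -0.0]
ft_force: [0.0, 0.5, 0.0]
grip_width: 0.0366
grip_force: 0.0
t 51.27 pos [ 0.6411 -0.0345  0.1998] toolx [ 0.999  0.053 -0.   ] z [-0.  0. -1.] w 0.0368 q6 [-0.23  0.59  1.43  0.    1.12  1.29] f [ 0.3  0.6 -0.4]
px range [271.644     47.919716] [387.11865 119.36485]
red n 652 centre (y+,up+) mm 4.669861963190183 -5.928297546012267
circles (y+,up+,r) mm [(np.float32(1.88), np.float32(-1.38), np.float32(9.15)), (np.float32(-7.88), np.float32(12.62), np.float32(10.35))]
...............................................
...............................................
......................#........................
......................#........................
.....................##........................
.....................##........................
.....................##........................
.....................##........................
......................#........................
......................#........................
.....................##........................
..................
[... 433 characters left out ...]
RRRR....#...................
.................#RRRRR..##....................
..................RRRR##.......................
...............................................
.....................##........................
......................#........................
......................#........................
......................#........................
......................#........................
......................#........................
......................#........................
.....................##........................
.....................##........................
......................#........................
......................#........................
```

The resampled plate shows the circle centre at (1.9, -1.4) mm and the spot at (4.7, -5.9) mm. The spot still needs about 4.5 mm up, which is about +57° more on the right screw.

```bash
python3 -m pendant '[{"jaw":0.42,"linear":[0,0,0],"twist":7.1},{"jaw":0.42,"linear":[0,0,0],"twist":7.1},{"jaw":0.42,"linear":[0,0,0],"twist":7.1},{"jaw":0.42,"linear":[0,0,0],"twist":7.1},{"jaw":0.42,"linear":[0,0,3],"twist":0},{"jaw":0.42,"linear":[0,0,3],"twist":0},{"jaw":0.42,"linear":[0,0,3],"twist":0},{"jaw":0.42,"linear":[0,0,1.9],"twist":0},{"jaw":0.42,"linear":[0,0,0],"twist":0},{"jaw":0.42,"linear":[0,0,0],"twist":0}]';python3 -m pendant '[{"jaw":0.1,"linear":[0,0,0],"twist":0},{"jaw":0.1,"linear":[0,0,0],"twist":0},{"jaw":0.1,"linear":[0,0,0],"twist":0},{"jaw":0.1,"linear":[0,0,0],"twist":0},{"jaw":0.1,"linear":[0,0,0],"twist":0}]' 25; python3 -m pendant '[{"jaw":0.1,"linear":[0,0,0],"twist":-7.16},{"jaw":0.1,"linear":[0,0,0],"twist":-7.16},{"jaw":0.1,"linear":[0,0,0],"twist":-7.16},{"jaw":0.1,"linear":[0,0,0],"twist":-7.16},{"jaw":0.1,"linear":[0,0,0],"twist":-7.16},{"jaw":0.1,"linear":[0,0,0],"twist":-7.16},{"jaw":0.1,"linear":[0,0,0],"twist":-7.16},{"jaw":0.1,"linear":[0,0,0],"twist":-7.16},{"jaw":0.1,"linear":[0,0,0],"twist":0},{"jaw":0.1,"linear":[0,0,0],"twist":0}]';  python3 -m pendant '[{"jaw":0.42,"linear":[0,0,0],"twist":0},{"jaw":0.42,"linear":[0,0,0],"twist":0},{"jaw":0.42,"linear":[0,0,0],"twist":0},{"jaw":0.42,"linear":[0,0,-3],"twist":0},{"jaw":0.42,"linear":[0,0,-4],"twist":0},{"jaw":0.42,"linear":[0,0,-4],"twist":0},{"jaw":0.42,"linear":[0,0,0],"twist":7.1},{"jaw":0.42,"linear":[0,0,0],"twist":7.1},{"jaw":0.42,"linear":[0,0,0],"twist":7.1},{"jaw":0.42,"linear":[0,0,0],"twist":7.1},{"jaw":0.42,"linear":[0,0,0],"twist":0},{"jaw":0.42,"linear":[0,0,0],"twist":0}]'; python3 mark.py
```

```text
time: 52.15
position: [0.6404, -0.0345, 0.09]
tool_rot: [0.975, -0.221, -0.001, -0.0]
ft_force: [0.0, 0.3, 0.5]
grip_width: 0.0366
grip_force: 0.0
time: 52.57
position: [0.6421, -0.0359, 0.093]
tool_rot: [0.975, -0.221, 0.002, 0.001]
ft_force: [-1.2, -3.3, 6.4]
grip_width: 0.0248
grip_force: 25.0
time: 53.4
position: [0.6419, -0.0342, 0.0929]
tool_rot: [0.962, 0.274, 0.001, 0.0]
ft_force: [-2.2, -0.4, 6.2]
grip_width: 0.0246
grip_force: 25.0
time: 54.4
position: [0.6408, -0.0345, 0.2006]
tool_rot: [1.0, 0.031, -0.0, -0.0]
ft_force: [-0.8, -0.9, 0.4]
grip_width: 0.0366
grip_force: 0.0
t 54.4 pos [ 0.6408 -0.0345  0.2006] toolx [ 0.998  0.062 -0.001] z [-0.001  0.001 -1.   ] w 0.0366 q6 [-0.23  0.59  1.43  0.    1.12  1.28] f [-0.8 -0.9  0.4]
px range [273.63522   47.239727] [388.66925 119.45683]
red n 644 centre (y+,up+) mm 3.4809782608695663 -1.158385093167702
circles (y+,up+,r) mm [(np.float32(1.88), np.float32(-0.88), np.float32(8.68)), (np.float32(-13.38), np.float32(-10.62), np.float32(10.35)), (np.float32(9.88), np.float32(14.12), np.float32(8.58))]
.............................
[... 950 characters left out ...]
........#...................
.................###.....##....................
..................###.##.#.....................
...............................................
.....................##........................
.....................##........................
.....................##........................
......................#........................
......................#........................
......................#........................
......................#........................
......................#........................
......................#........................
.....................##........................
......................#........................
```

```bash
python3 - <<'E'
from h import *
import loc
loc.cells('top'); loc.cells('scene')
print(robot.hand_in())
E
```

```text
scene [233. 191.] 260 centre [0.8955 0.0707] whiteaxis [-0.175  0.985] deg 100.1 len 0.126 [75. 75.]
the job is handed in; nothing more can be done
None
```

The job is handed in at about 54 s: all three cells present are in nests 2, 3 and 4, both shell halves measured flush at about 28 mm, the red spot is inside the black circle about 1.6 mm off centre, and I did not touch the glue bottle, spool or marker.

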